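Sort the leather bench's tools into their trays and onto the pad

TASK

Sort the four tools left about the bench into their places: the two wax blocks go in the plywood tray with two bays, one lying flat in each bay; the wooden edge slicker goes in the plywood tray with a single long bay; the steel strap die is stood flat on the nylon pad, in the middle of the pad and lengthwise along it. Leave the mug and the round tin where they stand.

Things in the scene. Friction and masses are not known exactly. Their poses are not given: they have to be found in the camera images.
- wax_a_center (a point): Beeswax block, amber-yellow, a rounded brick 36 mm (its x) by 55 mm (its y) by 22.5 mm high (z up) with grooves in its top; this point is its centre, half-way up. 50 g. Loose on the table. Same as the other wax block.
- wax_b_center (a point): The second beeswax block, the same in looks and size: 36 mm (x) by 55 mm (y) by 22.5 mm high; this point is its centre, half-way up. Loose on the table.
- edge_slicker_center (a point): Wooden edge slicker, a turned stick 105 mm long (its y) and 22 mm thick, lying on the table; this point is its centre, 11 mm above its underside. 40 g. Its grooved middle is a little thinner than 22 mm. It may roll a little.
- die_center (a point): Steel strap die, a dark grey oblong ring of blade with rounded ends, open above and below, 34 mm (its x) by 105 mm (its y) by 30 mm high (z up), standing on the table; this point is its centre, half-way up. 210 g. Grip it from outside across its 34 mm width.
- wax_tray: Plywood tray with TWO bays, the place for the wax blocks: 62 mm (its x) by 156 mm (its y), black rubber-lined floor 4 mm above the table, rim 12 mm above the table, walls 4 mm thick; a rib 4 mm thick, as high as the rim, crosses its middle. Each bay is 54 mm (x) by 72 mm (y) inside, bay centres at y = +38 mm and y = -38 mm of the tray. Origin: centre of its underside, on the table. Fixed.
- slicker_tray: Plywood tray with ONE long bay and no rib, the place for the slicker: 62 mm (its x) by 138 mm (its y) outside, 54 by 130 mm inside, black rubber-lined floor 4 mm above the table, rim 12 mm above the table, walls 4 mm thick. Origin: centre of its underside, on the table. Fixed.
- pad: Cream nylon punching pad, a flat slab 85 mm (its x) by 120 mm (its y), 18 mm thick, with punch marks in its top: the place for the strap die. Origin: centre of its underside, on the table. Fixed.
- eyelet_tin: Round tin, 65 mm across and 31 mm high, a bystander to be left where it stands. Origin: centre of its underside.
- coffee_mug: Orange mug, 81 mm across, 101 mm high, handle to its own +y, a bystander at the back left to be left where it stands. Origin: on its underside.
- rivet_tin: Red hinged tin, furniture that never moves, 100 by 150 mm, its raised lid 140 mm high; origin: centre of its underside. Also fixed: a blue-grey drawer cabinet 196 mm high close to the robot, two open cartons (136 and 96 mm high) at the middle and right back, and a green press 450 mm high at the left. The work lies on both sides of these, so carry with the fingertips about 280 mm above the table, then go straight down.

How it is judged:
By the outcome, as a careful person would: the job done as asked, in the order asked, and still so for the second after the job is handed in, with the robot touching nothing.
It also fails if it takes over 115 s, if anything falls off the work surface, if the arm or the gripper's body presses on something with over 40 N, if the wrist force passes 120 N, or if a joint passes its speed limit or range.

ROBOT

A 6-joint arm with a two-finger parallel gripper is mounted at the origin on a cart in front of the work surface, level with it; the furniture and walls round the work are solid. World frame = base frame: x ahead of the robot, y to its left, z up, the work surface at z = 0. Lengths are in m, angles in rad, forces in N, time in s.
With the tool pointing down it reaches from about 0.3 to 0.825 m from the base axis. Payload 5.4 kg.
Tool frame: the origin (TCP) lies midway between the tips of the shut fingers; the grasp point (between the pads) lies 19 mm behind it (env.grip_depth is the distance from the TCP to the grasp point, in m); z points along the fingers, y is the direction in which the jaws open and shut (so a half turn about z gives the same grasp; the last joint's range is limited). The gripper opens to 92 mm and grips with 3 to 60 N. Pads are 20 mm wide; open, the fingers measure 128 mm over their backs; the gripper's body (75 mm by 189 mm) begins 69 mm behind the grasp point.
Start: joints at [-1.545, 0.158, 1.597, -0, 1.386, -0.21], TCP at [0.134, -0.559, 0.215] pointing down, gripper open.
Joint ranges: [-2.91, 2.91], [-0.94, 2.29], [0.18, 2.7], [-1.29, 4.43], [0.17, 2.64], [-3, 3]. Speed limits (rad/s): [2.57, 2.57, 3.14, 3.14, 3.14, 3.14].

INTERFACE

Orientations are given as a unit quaternion [w, x, y, z].
In Python, from bench import env gives the robot as it stands.
- The arm moves only by the tool carry_out, never from a script. Its argument "commands" is a list that holds one entry, the list of rows, each a list of 7 numbers: the shift along the tool's x, y, z in cm, then the turn, a rotation vector about the tool's x, y, z in degrees, then the finger opening in cm, from 0 to 9.19. A call has 1 to 20 rows; each row is the pose to reach, as a shift and turn from the pose measured when the call began, along the tool's axes at that moment; what a row does not reach only later rows make up. A row lasts 1/8 s, in which the tool goes at most 62.5 mm and 10.7 degrees, less where a joint would pass 70% of its speed; a pose out of reach is approached as far as the arm can. A call with a gripper value outside its range is refused whole. The fingers move at their own pace and stop on an object; "newtons" is the grip in N (left out, the last holds). Time passes only in rows, so rows that repeat a pose let the fingers close. It gives the time, the measured TCP pose, the force and the opening at its end, in the units of the state.
- env.observe(): the state, without advancing time (a new reading comes with each control period).
- env.snapshot(name): name is "scene" or "side" or "wrist"; returns (picture, depth): 400x640x3 uint8, red, green, blue; 400x640 float32, m along the optical axis (not along the pixel's ray), 0 where there is no reading.
- env.camera_info(name): a dict with "mtx" (3x3 intrinsics, pixels), "extrinsics" (4x4, takes a point from world to camera coordinates). Camera axes: x right, y up, looking along -z (the intrinsics and any distortion apply to the point x, -y, -z); pixel columns grow to the right and rows downward; lengths in m; the calibration is good to about 2 mm. The wrist camera is an equidistant fisheye: a pixel r from the principal point sees the ray r / f radians off the axis. A picture is of the moment at which its call begins: read the wrist's pose just before it. camera_info takes no time and is no camera call; for the wrist camera it gives the pose at the moment of the call.
- env.close_job(): hands the job in, once; it reports no verdict.
The state is a dict: "t": time; "qpos": joint angles; "qd": joint speeds; "joint_torque": joint torques, N m; "position": TCP position; "ee_rot": TCP orientation; "force": force on the tool from outside, world axes, zero at the start; "ft_torque": the same for the moment, N m; "width": opening from 0.0 (shut) to 1.0 (fully open).
Only numpy, scipy, OpenCV 4.12 (cv2) and the standard library are available. Lean on these libraries where they do the work, as an engineer would, in place of code of your own. Each camera call takes 0.05 s, during which the arm holds its last target.

## Working session

There is one attempt and no reset: what is moved stays moved. The work goes in short steps, Python scripts to look and compute and a tool call to move; the robot and the scene stay as the last step left them, time stands still between calls to the robot, and variables do not carry over. Pictures are saved under pics/ and viewed, and the job is handed in when it is done.

Besides the shell and the picture viewer there is one more tool, called after ">>>" in YAML: its name, and indented under it one key for each argument. carry_out: Moves the arm, as the interface text tells. Its arguments: {"type":"object","properties":{"commands":{"type":"array"},"newtons":{"type":"number"}},"required":["commands"]}

```bash
ls; mkdir -p pics; python3 - <<'E'
from bench import env
import cv2,numpy as np
print(env.observe())
for n in ["scene","side","wrist"]:
    i=env.camera_info(n); print(n,i)
    p,d=env.snapshot(n); np.savez(f'pics/{n}0.npz',p=p,d=d,K=i['mtx'],E=i['extrinsics']); cv2.imwrite(f'pics/{n}0.png',p[:,:,::-1])
E
```

```text
pics
{'t': 0.0, 'qpos': array([-1.54510084e+00,  1.59043670e-01,  1.59819209e+00,  8.19409448e-06,
        1.38618784e+00, -2.10085009e-01]), 'qd': array([-3.24961884e-04,  4.51202691e-04, -7.38072413e-05, -1.25151638e-03,
       -1.32395331e-03, -1.04439368e-03]), 'joint_torque': array([ 6.98206477e-04, -3.85577381e+01, -3.22102439e+01,  7.00725568e-02,
        3.78379610e-02, -1.37890029e-04]), 'position': array([ 0.13429558, -0.55847303,  0.21364204]), 'ee_rot': array([-9.11209500e-04,  9.93058662e-01,  1.17616562e-01,  8.82914906e-05]), 'force': array([-0.40238378,  0.1654094 ,  0.12250448]), 'ft_torque': array([-0.02812543,  0.03245738,  0.07469042]), 'width': 0.9994314160543906}
scene {'mtx': array([[471.35761172,   0.        , 323.0309687 ],
       [  0.        , 471.35761172, 200.11699978],
       [  0.        ,   0.        ,   1.        ]]), 'extrinsics': array([[-0.61367776, -0.78955418, -0.00195117,  0.36801108],
       [ 0.60412701, -0.4711435 ,  0.64269305, -0.28311462],
       [-0.50836026,  0.39322768,  0.76612129, -1.33708597],
       [ 0.        ,  0.        ,  0.   
[... 179 characters left out ...]
       ]]), 'extrinsics': array([[ 0.99931036,  0.02997537, -0.0219154 , -0.49582002],
       [ 0.00304348,  0.52209216,  0.85288365, -0.07233817],
       [ 0.03700736, -0.85236216,  0.52164087, -1.47575554],
       [ 0.        ,  0.        ,  0.        ,  1.        ]])}
wrist {'mtx': array([[309.70691629,   0.        , 321.97731369],
       [  0.        , 309.70691629, 194.90041159],
       [  0.        ,   0.        ,   1.        ]]), 'extrinsics': array([[ 0.2346895 , -0.97206829, -0.00201716, -0.57257547],
       [ 0.94089752,  0.22768417, -0.25074247,  0.0284021 ],
       [ 0.24419808,  0.05694868,  0.96805173, -0.39154086],
       [ 0.        ,  0.        ,  0.        ,  1.        ]])}
```

View pics/scene0.png

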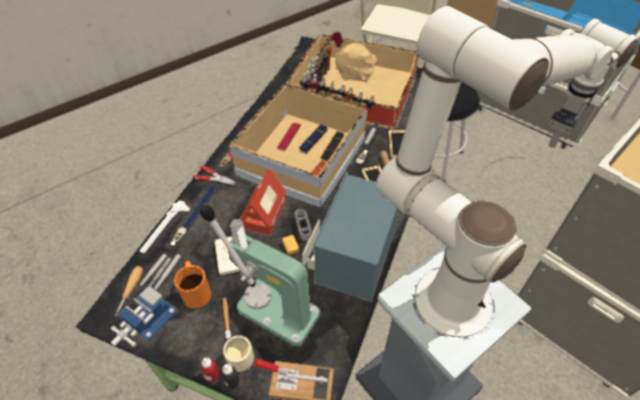

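View pics/side0.png

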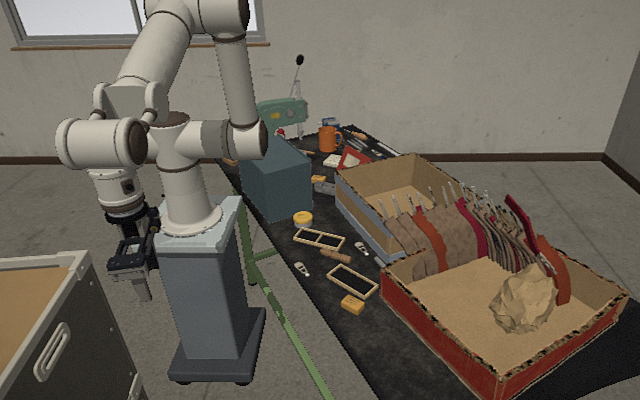

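View pics/wrist0.png

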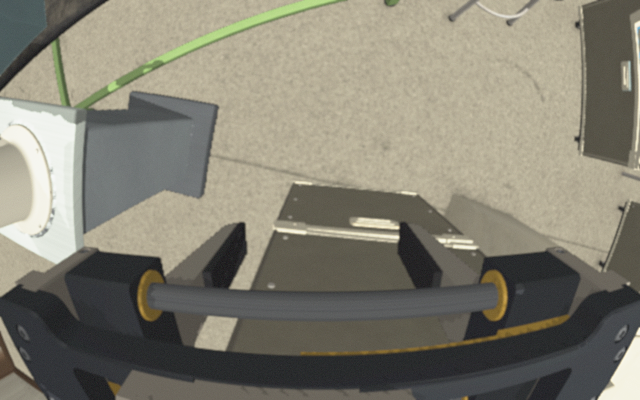

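The scene shows the mug (193,287), a wax block (291,243), the die (303,223), the pad (227,258) and the red tin. The side view shows a second wax block (352,305), the slicker (335,256), the two trays (352,281 and 319,238) and the round tin (303,218). I'll zoom in next.

```bash
python3 - <<'E'
import cv2
a=cv2.imread('pics/scene0.png')[160:300,180:340]; b=cv2.imread('pics/side0.png')[140:320,220:400]
cv2.imwrite('pics/za.png',cv2.resize(a,None,fx=5,fy=4.2,interpolation=cv2.INTER_CUBIC)[:600,:800])
cv2.imwrite('pics/zb.png',cv2.resize(b,(600,600),interpolation=cv2.INTER_CUBIC))
E
```

```text
(no output)
```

View pics/za.png

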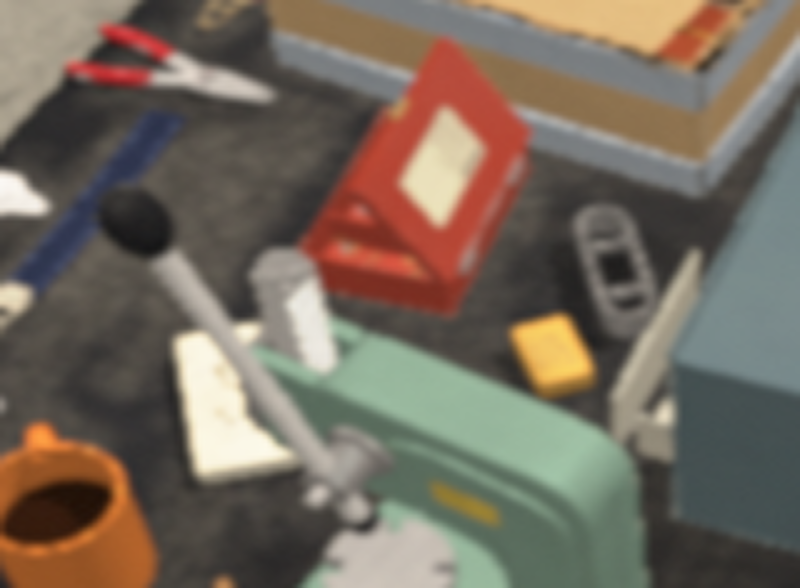

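View pics/zb.png

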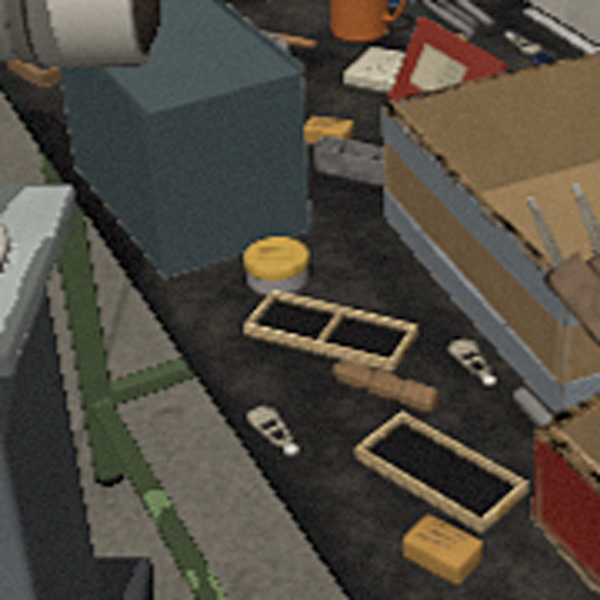

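```bash
cat > h.py <<'E'
import numpy as np, cv2
from scipy.spatial.transform import Rotation as R
def ray(K,E,u,v,fish=False):
    x=(np.asarray(u,float)-K[0,2])/K[0,0]; y=(np.asarray(v,float)-K[1,2])/K[1,1]
    if fish:
        r=np.hypot(x,y); s=np.where(r>1e-9,np.sin(r)/np.maximum(r,1e-9),1); d=np.stack([x*s,-y*s,-np.cos(r)],-1)
    else: d=np.stack([x,-y,-np.ones_like(x)],-1)
    Rm=E[:3,:3]; c=-Rm.T@E[:3,3]
    return c,d@Rm
def plane(K,E,u,v,z,fish=False):
    c,d=ray(K,E,u,v,fish); t=(z-c[2])/d[...,2]; return c+t[...,None]*d
def proj(K,E,P,fish=True):
    P=np.atleast_2d(P)@E[:3,:3].T+E[:3,3]; x,y,z=P[:,0],-P[:,1],-P[:,2]
    if fish:
        rho=np.hypot(x,y); th=np.arctan2(rho,z); s=th/np.maximum(rho,1e-9); a=np.stack([x*s,y*s],1)
    else: a=np.stack([x/z,y/z],1)
    return a*K[0,0]+K[:2,2]
E
python3 - <<'E'
from h import *
s=np.load('pics/side0.npz');c=np.load('pics/scene0.npz')
sc=lambda x,y:(220+x*.3,140+y*.3)
for n,p,z in [('waxR',(443,543),.022),('slick',(385,387),.015),('strayTL',(403,415),.012),('sBL',(357,452),.012),('sBR',(483,527),.012),('sTR',(525,485),.012),('wTL',(272,293),.012),('wBL',(246,328),.012),('wBR',(393,365),.012),('wTR',(415,325),.012),('tin',(276,248),.031),('waxL',(328,127),.022),('die',(350,155),.03)]:
    print(n,plane(s['K'],s['E'],*sc(*p),z).round(3))
f=lambda x,y:(180+x/5,160+y/4.2)
for n,p,z in [('waxL',(552,345),.022),('dieN',(590,212),.03),('dieF',(632,325),.03),('padTL',(172,335),.018),('padBL',(200,472),.018),('padB R',(300,460),.018),('tinred',(450,305),0),('tinredL',(305,248),.0),('carton',(695,190),0)]:
    print(n,plane(c['K'],c['E'],*f(*p),z).round(3))
c0=np.load('pics/wrist0.npz'); print(-c0['E'][:3,:3].T@c0['E'][:3,3], c0['E'][:3,:3])
E
```

```text
waxR [ 0.566 -0.427  0.022]
slick [ 0.517 -0.231  0.015]
strayTL [ 0.534 -0.265  0.012]
sBL [ 0.495 -0.313  0.012]
sBR [ 0.599 -0.4    0.012]
sTR [ 0.635 -0.352  0.012]
wTL [ 0.402 -0.082  0.012]
wBL [ 0.382 -0.139  0.012]
wBR [ 0.524 -0.195  0.012]
wTR [ 0.544 -0.134  0.012]
tin [ 0.402 -0.03   0.031]
waxL [0.44  0.241 0.022]
die [0.47  0.161 0.03 ]
waxL [0.433 0.256 0.022]
dieN [0.513 0.169 0.03 ]
dieF [0.412 0.21  0.03 ]
padTL [0.586 0.434 0.018]
padBL [0.474 0.479 0.018]
padB R [0.446 0.428 0.018]
tinred [0.515 0.278 0.   ]
tinredL [0.618 0.322 0.   ]
carton [0.509 0.088 0.   ]
[ 0.20326751 -0.54075143  0.38499844] [[ 0.2346895  -0.97206829 -0.00201716]
 [ 0.94089752  0.22768417 -0.25074247]
 [ 0.24419808  0.05694868  0.96805173]]
```

>>> carry_out:
  commands:
    - [[5,-3,-8,0,0,0,9],[33,-24,-10.6,0,0,0,9],[33,-24,-10.6,0,0,0,9],[33,-24,-10.6,0,0,0,9],[33,-24,-10.6,0,0,0,9],[33,-24,-10.6,0,0,0,9],[33,-24,-10.6,0,0,0,9],[33,-24,-10.6,0,0,0,9],[33,-24,-10.6,0,0,0,9],[33,-24,-10.6,0,0,0,9],[33,-24,-10.6,0,0,0,9],[33,-24,-10.6,0,0,0,9]]

```text
t: 1.65
position: [0.3986, -0.249, 0.3201]
ee_rot: [-0.001, 0.993, 0.117, -0.0]
force: [0.8, 0.7, 0.5]
width: 0.979
```

```bash
cat >> h.py <<'E'
def shot(name,tag):
    from bench import env
    o=env.observe(); i=env.camera_info(name); p,d=env.snapshot(name)
    np.savez(f'pics/{tag}.npz',p=p,d=d,K=i['mtx'],E=i['extrinsics'],pos=o['position'],q=o['ee_rot']); cv2.imwrite(f'pics/{tag}.png',p[:,:,::-1])
    print(o['t'],o['position'].round(4),o['ee_rot'].round(4),o['force'].round(2),round(o['width'],3))
E
python3 -c "
from h import *; shot('wrist','w1')"
```

```text
1.65 [ 0.3986 -0.249   0.3201] [-9.000e-04  9.932e-01  1.168e-01 -1.000e-04] [0.79 0.71 0.48] 0.979
```

View pics/w1.png

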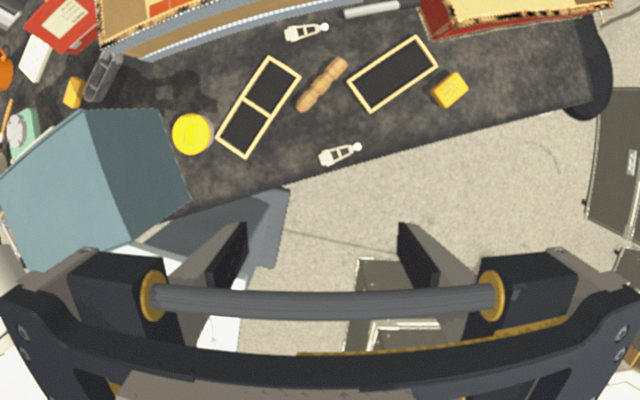

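The wrist view shows the wax tray (258,107), slicker (322,84), slicker tray (393,74), wax (449,90) and round tin (192,133). Further off are the other wax (73,92), the die (102,77) and part of the red tin. Next I rectify the masks on their planes.

```bash
cat >> h.py <<'E'
def ortho(w,z,x0,x1,y0,y1,res=0.0005):
    # orthophoto: rows = x descending, cols = y descending
    xs=np.arange(x1,x0,-res); ys=np.arange(y1,y0,-res)
    X,Y=np.meshgrid(xs,ys,indexing='ij'); P=np.stack([X.ravel(),Y.ravel(),np.full(X.size,z)],1)
    uv=proj(w['K'],w['E'],P).astype(np.float32).reshape(X.shape+(2,))
    return cv2.remap(w['p'],uv[...,0],uv[...,1],cv2.INTER_LINEAR)[:,:,::-1].copy()
def rect(mask,x1,y1,res=0.0005,minA=100):
    out=[]
    for c in cv2.findContours(mask.astype(np.uint8),cv2.RETR_EXTERNAL,cv2.CHAIN_APPROX_NONE)[0]:
        if cv2.contourArea(c)<minA: continue
        pts=np.stack([x1-c[:,0,1]*res,y1-c[:,0,0]*res],1).astype(np.float32)*1000
        (a,b),(s,t),ang=cv2.minAreaRect(pts)
        if s>t: ang+=90; s,t=t,s   # now ang = direction of short side from +x
        long=(ang+90)%180
        out.append((round(a,1),round(b,1),round(s,1),round(t,1),'long dir deg from +x',round(long,1)))
    return out
E
python3 - <<'E'
from h import *
w=np.load('pics/w1.npz')
o=ortho(w,.012,.36,.68,-.46,.02); cv2.imwrite('pics/o1.png',o)
E
```

```text
(no output)
```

View pics/o1.png

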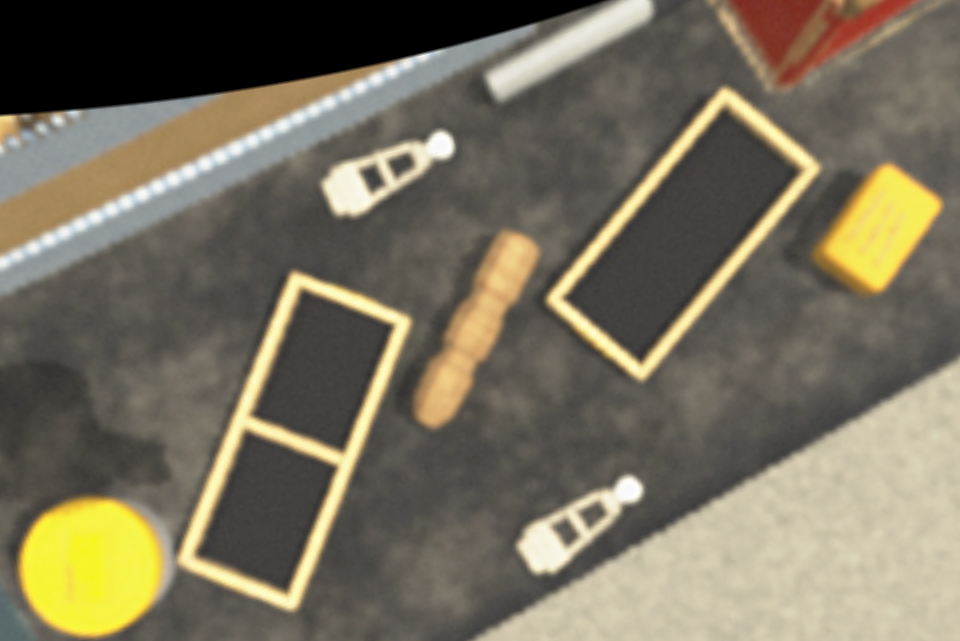

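```bash
python3 - <<'E'
from h import *
w=np.load('pics/w1.npz')
A=(.36,.68,-.46,.02)
def hsv(z): return cv2.cvtColor(ortho(w,z,*A),cv2.COLOR_BGR2HSV)
k=np.ones((5,5),np.uint8)
h=hsv(.0225); m=(h[...,1]>150)&(h[...,2]>120)&(h[...,0]>15)&(h[...,0]<35)
print('wax top',rect(m,.68,.02,minA=1500))
m2=m&(h[...,2]>215); m2=cv2.morphologyEx(m2.astype(np.uint8),cv2.MORPH_CLOSE,np.ones((9,9))); print('waxbright',rect(m2,.68,.02,minA=1500))
h=hsv(.012); m=(h[...,1]>50)&(h[...,2]>120)&(h[...,0]>10)&(h[...,0]<35); 
for r in rect(m,.68,.02,minA=1500): print('tray/slick z12',r)
h=hsv(.011); m=(h[...,1]>50)&(h[...,2]>80)&(h[...,0]>3)&(h[...,0]<35)
for r in rect(m,.68,.02,minA=1500): print('z11',r)
E
```

```text
wax top [(398.3, -29.7, 67.8, 69.1, 'long dir deg from +x', 116.6), (563.0, -414.5, 38.5, 59.7, 'long dir deg from +x', 144.8)]
waxbright [(397.5, -30.1, 65.1, 68.8, 'long dir deg from +x', 108.4), (564.2, -416.8, 35.8, 54.7, 'long dir deg from +x', 144.6)]
tray/slick z12 (396.8, -25.8, 70.9, 75.4, 'long dir deg from +x', 116.6)
tray/slick z12 (415.5, -264.3, 27.6, 56.1, 'long dir deg from +x', 126.3)
tray/slick z12 (459.8, -126.8, 68.2, 162.3, 'long dir deg from +x', 158.2)
tray/slick z12 (515.6, -217.2, 25.3, 108.9, 'long dir deg from +x', 152.3)
tray/slick z12 (565.6, -419.5, 42.7, 63.9, 'long dir deg from +x', 144.1)
tray/slick z12 (591.7, -168.5, 28.5, 56.1, 'long dir deg from +x', 114.0)
tray/slick z12 (563.3, -321.8, 67.0, 144.7, 'long dir deg from +x', 140.0)
tray/slick z12 (611.6, -73.8, 24.3, 220.5, 'long dir deg from +x', 116.1)
tray/slick z12 (656.5, -393.5, 47.0, 121.0, 'long dir deg from +x', 90.0)
z11 (396.8, -25.0, 73.3, 76.3, 'long dir deg from +x', 117.9)
z11 (416.0, -264.0, 27.4, 56.5, 'long dir deg from +x', 128.7)
z11 (459.8, -126.4, 70.2, 164.5, 'long dir deg from +x', 158.4)
z11 (515.5, -216.6, 28.0, 110.9, 'long dir deg from +x', 152.1)
z11 (565.3, -418.9, 44.6, 67.2, 'long dir deg from +x', 143.8)
z11 (593.6, -166.2, 29.0, 55.6, 'long dir deg from +x', 124.4)
z11 (563.4, -321.3, 68.5, 146.7, 'long dir deg from +x', 139.9)
z11 (612.3, -73.7, 24.8, 220.5, 'long dir deg from +x', 116.1)
z11 (656.7, -393.0, 46.5, 121.0, 'long dir deg from +x', 90.0)
```

```bash
cat >> h.py <<'E'
def mv(x,y,z,adeg,obs=None):
    from bench import env
    o=env.observe(); q=o['ee_rot']; R0=R.from_quat([q[1],q[2],q[3],q[0]])
    a=np.radians(adeg); T=R.from_matrix(np.array([[np.cos(a),np.sin(a),0],[np.sin(a),-np.cos(a),0],[0,0,-1.]]))
    s=R0.inv().apply(np.array([x,y,z])-o['position'])*100; t=np.degrees((R0.inv()*T).as_rotvec())
    print('at',o['position'].round(4),'shift cm',s.round(2),'turn',t.round(2))
E
python3 - <<'E'
from h import *
mv(.5642,-.4168,.26,54.6); mv(.5642,-.4168,.011,54.6)
w=np.load('pics/w1.npz')
for uv,z in [((190,203),0),((187,193),0),((103,110),.196),((88,113),.196),((0,180),.196),((130,240),.196),((155,112),.196)]: print(uv,plane(w['K'],w['E'],*uv,z,True).round(3))
s=np.load('pics/side0.npz')
for n,p,z in [('cabBot',(165,278),0),('cabTopR',(152,110),.196),('cabBR',(305,235),0),('cabTR',(303,68),.196),('cabTL',(200,5),.196)]:
    print(n,plane(s['K'],s['E'],220+p[0]*.3,140+p[1]*.3,z).round(3))
E
```

```text
at [ 0.3987 -0.2488  0.3202] shift cm [12.19 20.19  5.99] turn [-8.000e-02 -4.000e-02 -4.116e+01]
at [ 0.3987 -0.2488  0.3202] shift cm [12.18 20.23 30.89] turn [-8.000e-02 -4.000e-02 -4.116e+01]
(190, 203) [ 0.275 -0.037 -0.   ]
(187, 193) [ 0.292 -0.03   0.   ]
(103, 110) [0.432 0.016 0.196]
(88, 113) [0.425 0.04  0.196]
(0, 180) [0.297 0.255 0.196]
(130, 240) [ 0.285 -0.038  0.196]
(155, 112) [ 0.439 -0.058  0.196]
cabBot [ 0.286 -0.039  0.   ]
cabTopR [ 0.293 -0.039  0.196]
cabBR [0.425 0.041 0.   ]
cabTR [0.432 0.049 0.196]
cabTL [0.306 0.207 0.196]
```

>>> carry_out:
  commands:
    - [[12.2,20.2,6,0,0,-41.2,7.5],[12.2,20.2,6,0,0,-41.2,7.5],[12.2,20.2,6,0,0,-41.2,7.5],[12.2,20.2,6,0,0,-41.2,7.5],[12.2,20.2,6,0,0,-41.2,7.5],[12.2,20.2,6,0,0,-41.2,7.5],[12.2,20.2,6,0,0,-41.2,7.5],[12.2,20.2,16,0,0,-41.2,7.5],[12.2,20.2,16,0,0,-41.2,7.5],[12.2,20.2,16,0,0,-41.2,7.5]]

```text
t: 2.95
position: [0.5625, -0.4146, 0.1579]
ee_rot: [-0.003, 0.888, 0.459, -0.0]
force: [-0.7, -0.5, 0.2]
width: 0.813
```

```bash
python3 -c "
from h import *; shot('wrist','w2'); mv(.5642,-.4168,.011,54.6)"
```

```text
2.95 [ 0.5625 -0.4146  0.1579] [-3.300e-03  8.885e-01  4.590e-01 -5.000e-04] [-0.75 -0.53  0.15] 0.813
at [ 0.5639 -0.416   0.1611] shift cm [-0.06  0.08 15.01] turn [-0.06 -0.07  0.04]
```

View pics/w2.png

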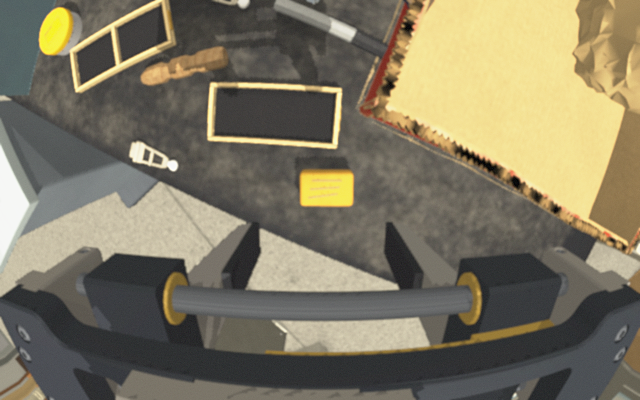

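The wax at (327,188) is squared up with the jaws. I'll re-measure it from this view.

```bash
python3 - <<'E'
from h import *
w=np.load('pics/w2.npz')
def m(z,A,vmin):
    h=cv2.cvtColor(ortho(w,z,*A),cv2.COLOR_BGR2HSV)
    k=((h[...,1]>150)&(h[...,2]>vmin)&(h[...,0]>15)&(h[...,0]<35)).astype(np.uint8)
    return rect(cv2.morphologyEx(k,cv2.MORPH_CLOSE,np.ones((9,9))),A[1],A[3],minA=1500)
A=(.5,.63,-.49,-.35)
for v in (120,200,215): print(m(.0225,A,v))
A=(.45,.68,-.41,-.24); h=cv2.cvtColor(ortho(w,.012,*A),cv2.COLOR_BGR2HSV)
print(rect((h[...,1]>50)&(h[...,2]>140)&(h[...,0]>10)&(h[...,0]<35),A[1],A[3],minA=3000))
E
```

```text
[(565.0, -416.1, 38.3, 55.0, 'long dir deg from +x', 144.9)]
[(564.4, -417.2, 35.8, 54.4, 'long dir deg from +x', 145.1)]
[(564.4, -417.3, 35.3, 53.9, 'long dir deg from +x', 144.8)]
[(563.2, -321.9, 64.5, 142.1, 'long dir deg from +x', 140.0), (664.5, -388.8, 31.0, 41.5, 'long dir deg from +x', 90.0)]
```

>>> carry_out:
  commands:
    - [[-0.1,0.1,6,0,0,0,7.5],[-0.1,0.1,12,0,0,0,7.5],[-0.1,0.1,14,0,0,0,7.5],[-0.1,0.1,15,0,0,0,7.5],[-0.1,0.1,15,0,0,0,7.5],[-0.1,0.1,15,0,0,0,4.5],[-0.1,0.1,15,0,0,0,4.5],[-0.1,0.1,15,0,0,0,4.5],[-0.1,0.1,15,0,0,0,4.5],[-0.1,0.1,15,0,0,0,4.5]]
  newtons: 15

```text
t: 4.25
position: [0.5649, -0.418, 0.0127]
ee_rot: [0.0, 0.888, 0.459, 0.001]
force: [-0.1, 1.0, 5.9]
width: 0.6
```

>>> carry_out:
  commands:
    - [[0,0,-2,0,0,0,4.5],[0,0,-5,0,0,0,4.5],[0,0,-11,0,0,0,4.5],[0,0,-17,0,0,0,4.5],[0,0,-20,0,0,0,4.5],[0,0,-20,0,0,0,4.5]]

```text
t: 5.0
position: [0.5659, -0.4192, 0.2173]
ee_rot: [0.004, 0.888, 0.459, 0.002]
force: [0.4, 0.6, -1.0]
width: 0.593
```

```bash
python3 -c "
from h import *; shot('wrist','w3'); mv(.498,-.142,.22,68.2)"
```

```text
5.0 [ 0.5659 -0.4192  0.2173] [0.004  0.8884 0.459  0.0017] [ 0.39  0.6  -1.02] 0.593
at [ 0.5649 -0.4182  0.2139] shift cm [ 18.66 -21.44  -0.68] turn [ 2.000e-01  1.000e-02 -1.356e+01]
```

View pics/w3.png

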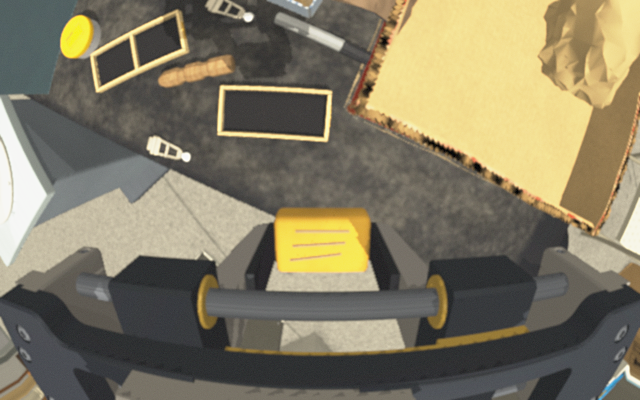

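The wax is held square in the jaws at (325,240). I'm carrying it over the right-hand bay.

>>> carry_out:
  commands:
    - [[18.7,-21.4,-0.7,0,0,-13.6,4.5],[18.7,-21.4,-0.7,0,0,-13.6,4.5],[18.7,-21.4,-0.7,0,0,-13.6,4.5],[18.7,-21.4,-0.7,0,0,-13.6,4.5],[18.7,-21.4,-0.7,0,0,-13.6,4.5],[18.7,-21.4,-0.7,0,0,-13.6,4.5],[18.7,-21.4,-0.7,0,0,-13.6,4.5],[18.7,-21.4,5,0,0,-13.6,4.5],[18.7,-21.4,9,0,0,-13.6,4.5],[18.7,-21.4,9,0,0,-13.6,4.5],[18.7,-21.4,9,0,0,-13.6,4.5]]

```text
t: 6.42
position: [0.4997, -0.1432, 0.1245]
ee_rot: [0.002, 0.828, 0.561, 0.001]
force: [-0.4, -0.8, 0.1]
width: 0.592
```

```bash
python3 - <<'E'
from h import *; shot('wrist','w4'); mv(.498,-.142,.017,68.2)
w=np.load('pics/w4.npz'); A=(.36,.60,-.24,.02)
o=ortho(w,.012,*A); cv2.imwrite('pics/o4.png',o); h=cv2.cvtColor(o,cv2.COLOR_BGR2HSV)
E
```

```text
6.425 [ 0.4997 -0.1432  0.1245] [0.0023 0.8281 0.5605 0.0011] [-0.39 -0.76  0.08] 0.592
at [ 0.5003 -0.1433  0.1252] shift cm [ 0.05 -0.33 10.82] turn [0.39 0.06 0.  ]
```

View pics/w4.png

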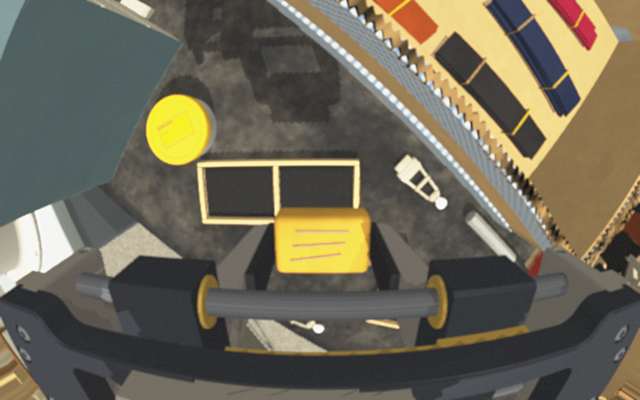

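View pics/o4.png

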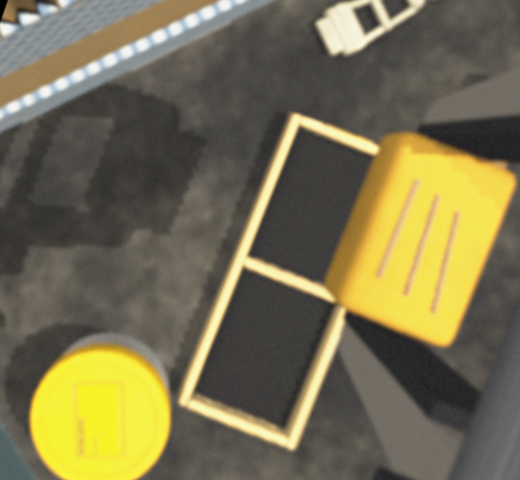

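The tray outline in the rectified view agrees with the first fit to within 1 mm. Lowering now.

>>> carry_out:
  commands:
    - [[0,-0.3,4,0.4,0,0,4.5],[0,-0.3,8,0.4,0,0,4.5],[0,-0.3,10,0.4,0,0,4.5],[0,-0.3,10.8,0.4,0,0,4.5],[0,-0.3,10.8,0.4,0,0,4.5],[0,-0.3,10.8,0.4,0,0,4.5]]

```text
t: 7.22
position: [0.4994, -0.1433, 0.0188]
ee_rot: [0.002, 0.828, 0.561, 0.0]
force: [0.4, -0.9, -0.8]
width: 0.6
```

>>> carry_out:
  commands:
    - [[0,-0.2,0.1,0,0,0,4.5],[0,-0.2,0.2,0,0,0,4.5],[0,-0.2,0.2,0,0,0,4.5]]

```text
t: 7.6
position: [0.4976, -0.1426, 0.0169]
ee_rot: [0.002, 0.828, 0.561, 0.0]
force: [0.9, -0.2, -1.4]
width: 0.596
```

>>> carry_out:
  commands:
    - [[0,0,0.15,0,0,0,4.5],[0,0,0.15,0,0,0,4.5],[0,0,0.15,0,0,0,6.4],[0,0,0.15,0,0,0,6.4],[0,0,-1,0,0,0,6.4],[0,0,-6,0,0,0,6.4],[0,0,-12,0,0,0,6.4],[-6,0,-18,0,0,0,6.4],[-10,0,-24,0,0,0,6.4],[-10,0,-27,0,0,0,6.4],[-10,0,-27,0,0,0,6.4],[-10,0,-27,0,0,0,6.4]]

```text
t: 9.1
position: [0.4596, -0.2345, 0.2869]
ee_rot: [0.001, 0.828, 0.561, 0.0]
force: [0.4, -0.5, 0.8]
width: 0.699
```

```bash
python3 - <<'E'
from h import *; shot('wrist','w5')
w=np.load('pics/w5.npz'); A=(.36,.60,-.24,.02)
o=ortho(w,.012,*A); cv2.imwrite('pics/o5.png',o)
h=cv2.cvtColor(ortho(w,.0265,*A),cv2.COLOR_BGR2HSV)
k=((h[...,1]>150)&(h[...,2]>200)&(h[...,0]>15)&(h[...,0]<35)).astype(np.uint8)
print(rect(cv2.morphologyEx(k,cv2.MORPH_CLOSE,np.ones((9,9))),A[1],A[3],minA=1500))
E
```

```text
9.1 [ 0.4596 -0.2345  0.2869] [1.400e-03 8.281e-01 5.606e-01 3.000e-04] [ 0.43 -0.48  0.83] 0.699
[(398.8, -31.8, 65.5, 66.5, 'long dir deg from +x', 90.0), (497.5, -143.0, 35.0, 54.3, 'long dir deg from +x', 158.7)]
```

View pics/w5.png

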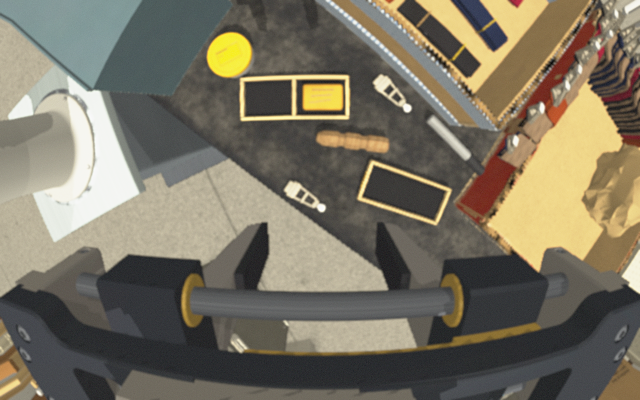

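View pics/o5.png

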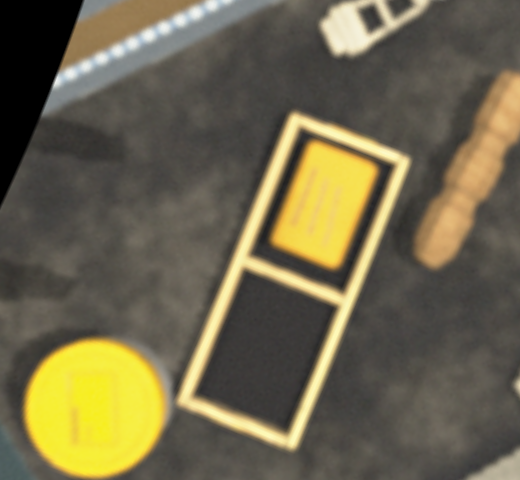

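Wax block one lies flat in the right bay (about 323,97 in the wrist view). Before going left I map the tall obstacles (press and red tin) from the depth images.

```bash
python3 - <<'E'
from h import *
c=np.load('pics/scene0.npz'); d=c['d']; v,u=np.mgrid[0:400,0:640]
o,dr=ray(c['K'],c['E'],u,v); P=o+dr*d[...,None]
ok=(d>0)
for zl,zh in [(.03,.1),(.1,.15),(.15,.2),(.2,.3),(.3,.4),(.4,.5),(.5,.7)]:
    m=ok&(P[...,2]>zl)&(P[...,2]<zh)&(P[...,1]>.1)&(P[...,0]>.2)&(P[...,0]<.9)&(u<380)
    print(zl,zh,m.sum()); 
    g=np.zeros((15,16),int); np.add.at(g,(((P[m][:,0]-.2)/.05).astype(int).clip(0,14),((P[m][:,1]-.1)/.05).astype(int).clip(0,15)),1)
    for i in range(14,-1,-1):
        if g[i].any(): print('x%.2f'%(.2+.05*i),' '.join('#' if k>3 else '.' for k in g[i]))
E
```

```text
0.03 0.1 6120
x0.85 # . . . . . . . . . . . . . . .
x0.80 # # # . . . . . . . . . . . . .
x0.75 . . # . . . . . . . . . . . . .
x0.70 . # # . . . . . . . . . . . . .
x0.65 . # # . . . . . . . . . . . . .
x0.60 # # . # # . . . . . . . . . . .
x0.55 # # # # # . . . . . . . . . . .
x0.50 # . # # # . . . # # . # # . . .
x0.45 . . . . . . . . # # # # # # . .
x0.40 . . . . . . . . # # # # # # # .
x0.35 . # # . . . # # . . . . . . . .
x0.30 . . # # . . # # . . . . . . . .
x0.25 . . . # . . # # # # . . . . . .
x0.20 . . # # # . # . # # # # . . . .
0.1 0.15 2289
x0.85 # . . . . . . . . . . . . . . .
x0.80 # # # . . . . . . . . . . . . .
x0.75 . . # . . . . . . . . . . . . .
x0.70 . # # . . . . . . . . . . . . .
x0.65 . # . . . . . . . . . . . . . .
x0.60 # # # . . . . . . . . . . . . .
x0.55 # . # # # . . . . . . . . . . .
x0.50 # . . # # . . . . . . . . . . .
x0.45 . . . . . . . . . # . . . . . .
x0.40 . . . . . . . . . . . . . . . .
x0.35 . # # . . . . . . . . . . . . .
x0.30 . . # # . . . . . . . . . . . .
x0.25 . . . # . . . . . . . . . . . .
x0.20 . . # # . . # . . . # . . . . .
0.15 0.2 2973
x0.35 # # . . . . . # . . . . . . . .
x0.30 # # # . . . # . . . . . . . . .
x0.25 # # # # . . # # . . . . . . . .
x0.20 # # # # . . # . . . . . . . . .
0.2 0.3 2373
x0.35 # # . . . . # # . . . . . . . .
x0.30 . # # . . . # # . . . . . . . .
x0.25 . . . # . # # # . . . . . . . .
x0.20 . . . . . # # . . . . . . . . .
0.3 0.4 458
x0.35 . . . . . . # # . . . . . . . .
x0.30 . . . . . . # # . . . . . . . .
0.4 0.5 244
x0.35 . . . . . . . # # . . . . . . .
x0.30 . . . . . . . # # . . . . . . .
0.5 0.7 0
```

```bash
python3 -c "
from h import *; mv(.37,.12,.30,25)"
```

```text
at [ 0.4594 -0.234   0.2858] shift cm [ 29.55 -21.43  -1.45] turn [5.000e-02 1.000e-02 4.323e+01]
```

>>> carry_out:
  commands:
    - [[29.5,-21.4,-2,0,0,43,7.5],[29.5,-21.4,-2,0,0,43,7.5],[29.5,-21.4,-2,0,0,43,7.5],[29.5,-21.4,-2,0,0,43,7.5],[29.5,-21.4,-2,0,0,43,7.5],[29.5,-21.4,-2,0,0,43,7.5],[29.5,-21.4,-2,0,0,43,7.5],[29.5,-21.4,-2,0,0,43,7.5],[29.5,-21.4,-2,0,0,43,7.5],[29.5,-21.4,-2,0,0,43,7.5]]

```text
t: 10.4
position: [0.3704, 0.1182, 0.3051]
ee_rot: [0.0, 0.976, 0.217, -0.0]
force: [0.2, -0.2, -0.5]
width: 0.821
```

```bash
python3 - <<'E'
from h import *; shot('wrist','w6')
w=np.load('pics/w6.npz'); A=(.38,.64,.08,.52)
cv2.imwrite('pics/o6.png',ortho(w,.0225,*A)); np.savez
E
```

```text
10.4 [0.3704 0.1182 0.3051] [ 5.000e-04  9.762e-01  2.170e-01 -2.000e-04] [ 0.17 -0.25 -0.5 ] 0.821
```

View pics/w6.png

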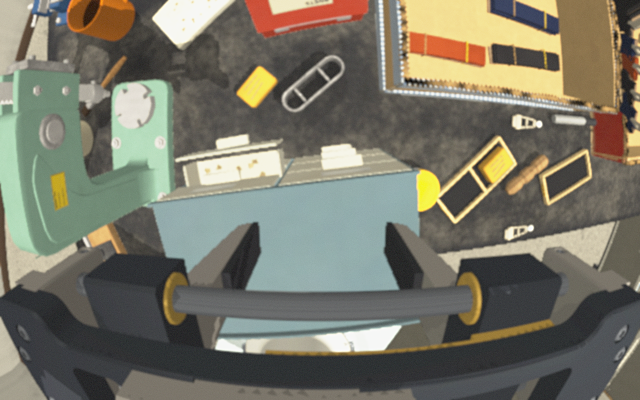

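View pics/o6.png

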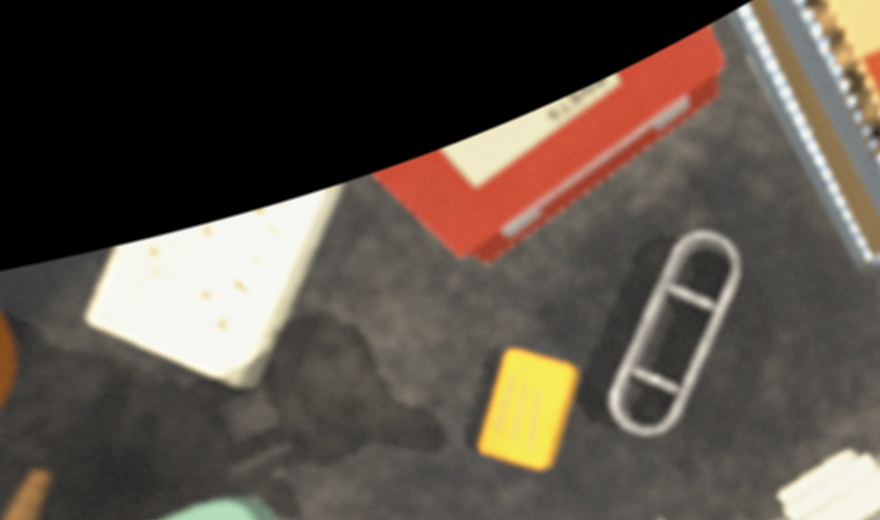

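The wax is at (257,87), the die at (313,83), the pad at (190,15). An open cabinet drawer sits at (235,165). I measure them, along with the drawer heights.

```bash
python3 - <<'E'
from h import *
w=np.load('pics/w6.npz'); A=(.38,.64,.08,.52)
h=cv2.cvtColor(ortho(w,.0225,*A),cv2.COLOR_BGR2HSV)
for v in (120,200,215):
    k=((h[...,1]>130)&(h[...,2]>v)&(h[...,0]>15)&(h[...,0]<35)).astype(np.uint8)
    print('wax',rect(cv2.morphologyEx(k,cv2.MORPH_CLOSE,np.ones((9,9))),A[1],A[3],minA=4000))
h=cv2.cvtColor(ortho(w,.03,*A),cv2.COLOR_BGR2HSV)
for v in (110,130,150):
    k=((h[...,2]>v)&(h[...,1]<60)).astype(np.uint8)
    print('die',[r for r in rect(cv2.morphologyEx(k,cv2.MORPH_CLOSE,np.ones((5,5))),A[1],A[3],minA=300) if 380<r[0]<560 and 100<r[1]<260])
# depth
d=w['d']; v,u=np.mgrid[0:400,0:640]; o,dr=ray(w['K'],w['E'],u,v,True)
# depth along optical axis
ax=-w['E'][2,:3]; t=d/(dr@ax); P=o+dr*t[...,None]
for uv in [(257,87),(313,60),(235,140),(200,165),(230,157),(340,155),(280,147),(180,195),(180,165),(280,180),(400,165),(160,140),(135,105),(150,180),(20,130),(60,190),(120,170)]: print(uv,P[uv[1],uv[0]].round(3))
E
```

```text
wax [(435.4, 256.1, 40.6, 56.8, 'long dir deg from +x', 163.5)]
wax [(435.6, 256.2, 37.5, 55.2, 'long dir deg from +x', 164.1)]
wax [(435.6, 256.3, 36.7, 54.6, 'long dir deg from +x', 164.1)]
die [(399.8, 109.0, 38.5, 57.0, 'long dir deg from +x', 90.0), (472.7, 181.7, 38.0, 107.8, 'long dir deg from +x', 156.1)]
die [(398.5, 108.0, 36.0, 55.0, 'long dir deg from +x', 90.0), (472.7, 181.8, 36.9, 106.6, 'long dir deg from +x', 156.1)]
die [(398.2, 106.8, 35.5, 52.5, 'long dir deg from +x', 90.0), (472.8, 181.8, 36.0, 105.4, 'long dir deg from +x', 156.1)]
(257, 87) [0.435 0.255 0.022]
(313, 60) [0.508 0.199 0.001]
(235, 140) [0.362 0.238 0.09 ]
(200, 165) [0.307 0.276 0.075]
(230, 157) [0.335 0.24  0.073]
(340, 155) [0.4   0.108 0.088]
(280, 147) [0.365 0.188 0.001]
(180, 195) [0.303 0.252 0.185]
(180, 165) [0.269 0.333 0.001]
(280, 180) [0.357 0.161 0.162]
(400, 165) [0.425 0.056 0.166]
(160, 140) [0.303 0.369 0.032]
(135, 105) [0.34  0.429 0.043]
(150, 180) [0.236 0.364 0.036]
(20, 130) [0.326 0.41  0.281]
(60, 190) [0.264 0.378 0.235]
(120, 170) [0.246 0.401 0.078]
```

```bash
python3 - <<'E'
from h import *
w=np.load('pics/w6.npz')
d=w['d']; v,u=np.mgrid[0:400,0:640]; o,dr=ray(w['K'],w['E'],u,v,True)
ax=-w['E'][2,:3]; t=d/(dr@ax); P=o+dr*t[...,None]
r=(slice(120,200),slice(160,440)); Q=P[r].reshape(-1,3)
s=(Q[:,0]-.43)*.803+(Q[:,1]-.045)*.596; l=(Q[:,0]-.43)*-.596+(Q[:,1]-.045)*.803
for a in np.arange(-.02,.3,.02):
    row=[]
    for b in np.arange(0,.1,.01):
        m=(l>=a)&(l<a+.02)&(s>=b)&(s<b+.01); row.append('%4d'%(1000*np.percentile(Q[m][:,2],98)) if m.sum()>2 else '   .')
    print('l=%.2f'%a,' '.join(row))
for n,(x,y,al) in {'55':(.4356,.2562,74.1),'36':(.4356,.2562,-15.9)}.items():
    a=np.radians(al); X=np.array([np.cos(a),np.sin(a)]);Y=np.array([np.sin(a),-np.cos(a)])
    for i in(-1,1):
        for j in(-1,1):
            p=np.array([x,y])+i*.0375*X+j*.0945*Y; print(n,p.round(3),'s',((p[0]-.43)*.803+(p[1]-.045)*.596).round(3),'l',((p[0]-.43)*-.596+(p[1]-.045)*.803).round(3))
mv(.4356,.2562,.26,74.1)
E
```

```text
l=-0.02    2    2    2    2    3    .    .    .    .    .
l=0.00  206    2    3    2    3    .    .    .    .    .
l=0.02  206    3    2    2    2    2    .    .    .    .
l=0.04  207  152   11    2    2    2    .    .    .    .
l=0.06  207  152  150    2    2    2    .    .    .    .
l=0.08  206  184  151    2    2    3  476    .    .    .
l=0.10  206  206    3    2    3    2    3    .    .    .
l=0.12  206  206    2    3  130    2    3    1    .    .
l=0.14  198  206  115  114  131   88    2    2    .    .
l=0.16  198  206   80   75  131  131   87    2    2    .
l=0.18  198  206  151  150  131  131   90    3    2    .
l=0.20   75  207  175  151   74  132   90    2    2    2
l=0.22    .  207  199  150   75  131   90    2    3    3
l=0.24    .   73  195   78   75  132    2    3    3    3
l=0.26    .  106  186  114  115  131    2    3    2    3
l=0.28    .    .    .    .    2    3    3    2    2    2
55 [0.334 0.246] s 0.043 l 0.218
55 [0.516 0.194] s 0.158 l 0.068
55 [0.355 0.318] s 0.103 l 0.264
55 [0.537 0.266] s 0.218 l 0.114
36 [0.425 0.357] s 0.182 l 0.254
36 [0.374 0.176] s 0.033 l 0.138
36 [0.498 0.337] s 0.228 l 0.194
36 [0.446 0.155] s 0.078 l 0.079
at [0.3704 0.1183 0.3052] shift cm [11.75 -9.72  4.51] turn [ 3.000e-02  4.000e-02 -4.902e+01]
```

```bash
python3 - <<'E'
from h import *
w=np.load('pics/w6.npz')
d=w['d']; v,u=np.mgrid[0:400,0:640]; o,dr=ray(w['K'],w['E'],u,v,True)
ax=-w['E'][2,:3]; t=d/(dr@ax); P=o+dr*t[...,None]
im=cv2.resize(w['p'][0:220,150:450,::-1],None,fx=2.66,fy=2.66,interpolation=cv2.INTER_CUBIC); cv2.imwrite('pics/z6.png',im)
m=(v>120)&(v<200)&(u>150)&(u<320)&(d>0); Q=P[m]
for zl,zh in [(.08,.1),(.1,.14)]:
  k=(Q[:,2]>zl)&(Q[:,2]<zh); print(zl); q=Q[k]
  for c in np.arange(.34,.42,.005):
    kk=(q[:,0]>=c)&(q[:,0]<c+.005)
    if kk.sum()>1: print('x%.3f y %.3f..%.3f z %.3f n%d'%(c,q[kk][:,1].min(),q[kk][:,1].max(),q[kk][:,2].max(),kk.sum()))
Q=P[0:60,240:400].reshape(-1,3); e=np.array([.58,-.816]);n=np.array([.816,.58]); r=Q[:,:2]-[.509,.2775]; a=r@e;b=r@n
for A in np.arange(-.01,.16,.02):
  print('%.2f'%A,[int(1000*Q[(a>=A)&(a<A+.02)&(b>=B)&(b<B+.01)][:,2].max()) if ((a>=A)&(a<A+.02)&(b>=B)&(b<B+.01)).any() else None for B in np.arange(-.02,.09,.01)])
E
```

```text
0.08
x0.340 y 0.204..0.259 z 0.090 n11
x0.345 y 0.206..0.261 z 0.091 n38
x0.350 y 0.164..0.262 z 0.100 n72
x0.355 y 0.162..0.260 z 0.100 n93
x0.360 y 0.153..0.249 z 0.099 n96
x0.365 y 0.145..0.241 z 0.100 n91
x0.370 y 0.136..0.235 z 0.100 n60
x0.375 y 0.128..0.204 z 0.099 n34
x0.380 y 0.128..0.195 z 0.100 n13
x0.385 y 0.185..0.187 z 0.099 n4
0.1
x0.340 y 0.165..0.261 z 0.140 n48
x0.345 y 0.164..0.252 z 0.139 n49
x0.350 y 0.163..0.245 z 0.140 n67
x0.355 y 0.161..0.237 z 0.138 n67
x0.360 y 0.152..0.228 z 0.138 n95
x0.365 y 0.144..0.219 z 0.140 n94
x0.370 y 0.136..0.211 z 0.140 n101
x0.375 y 0.129..0.203 z 0.140 n73
x0.380 y 0.128..0.194 z 0.137 n42
x0.385 y 0.184..0.188 z 0.132 n12
-0.01 [3, 3, 64, 83, 103, 104, None, None, None, None, None]
0.01 [3, 48, 64, 86, 100, None, None, None, None, None, None]
0.03 [4, 46, 63, 86, 94, None, None, None, None, None, None]
0.05 [3, 3, 63, 84, 89, None, None, None, None, None, None]
0.07 [3, 2, 62, 85, 85, None, None, None, None, None, None]
0.09 [2, 3, 63, 81, None, None, None, None, None, None, None]
0.11 [4, 3, 63, 76, None, None, None, None, None, None, None]
0.13 [3, 2, 61, 72, None, None, None, None, None, None, None]
0.15 [144, 125, 52, 67, 3, 3, None, None, None, None, None]
```

View pics/z6.png

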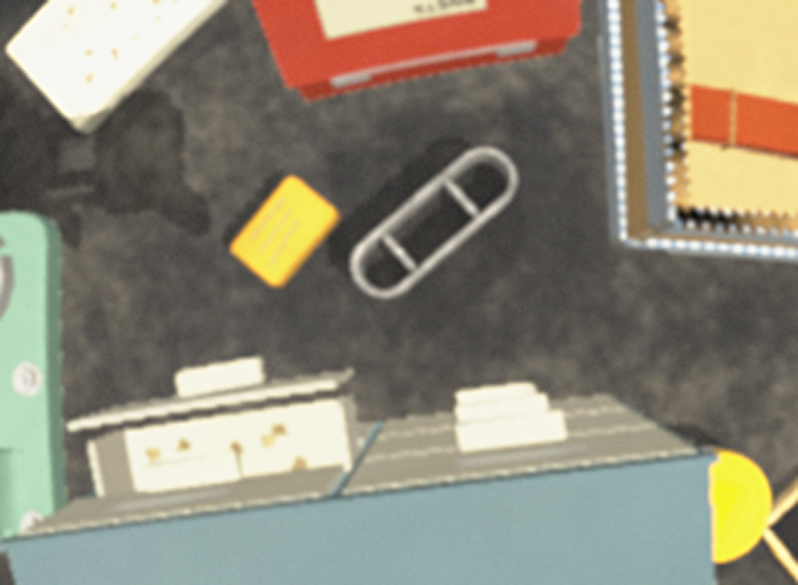

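```bash
cat >> h.py <<'E'
def mvt(x,y,z,adeg,tilt):
    from bench import env
    o=env.observe(); q=o['ee_rot']; R0=R.from_quat([q[1],q[2],q[3],q[0]])
    a=np.radians(adeg); T=R.from_matrix(np.array([[np.cos(a),np.sin(a),0],[np.sin(a),-np.cos(a),0],[0,0,-1.]]))*R.from_rotvec([0,np.radians(tilt),0])
    s=R0.inv().apply(np.array([x,y,z])-o['position'])*100; t=np.degrees((R0.inv()*T).as_rotvec())
    print('at',o['position'].round(4),'shift cm',s.round(2),'turn',t.round(2))
E
python3 -c "
from h import *
mvt(.428,.2584,.27,-15.9,0); mvt(.428,.2584,.22,-15.9,-20)"
```

```text
at [0.3704 0.1183 0.3052] shift cm [ 11.16 -10.25   3.51] turn [5.000e-02 1.000e-02 4.098e+01]
at [0.3704 0.1183 0.3052] shift cm [ 11.16 -10.25   8.51] turn [  7.2  -19.13  40.55]
```

>>> carry_out:
  commands:
    - [[11.2,-10.3,3.5,0,0,41,6],[11.2,-10.3,3.5,0,0,41,6],[11.2,-10.3,3.5,0,0,41,6],[11.2,-10.3,3.5,7.2,-19.1,40.5,6],[11.2,-10.3,3.5,7.2,-19.1,40.5,6],[11.2,-10.3,6,7.2,-19.1,40.5,6],[11.2,-10.3,9,7.2,-19.1,40.5,6],[11.2,-10.3,14,7.2,-19.1,40.5,6],[11.2,-10.3,18,7.2,-19.1,40.5,6],[11.2,-10.3,18,7.2,-19.1,40.5,6],[11.2,-10.3,18,7.2,-19.1,40.5,6]]

```text
t: 11.82
position: [0.4286, 0.259, 0.1262]
ee_rot: [-0.024, 0.976, -0.136, -0.171]
force: [-0.2, 0.6, -0.1]
width: 0.65
```

```bash
python3 - <<'E'
from h import *; shot('wrist','w7'); mvt(.428,.2584,.0125,-15.9,-20)
w=np.load('pics/w7.npz'); A=(.36,.56,.1,.36)
o=ortho(w,.0225,*A); cv2.imwrite('pics/o7.png',o)
h=cv2.cvtColor(o,cv2.COLOR_BGR2HSV)
k=((h[...,1]>130)&(h[...,2]>200)&(h[...,0]>15)&(h[...,0]<35)).astype(np.uint8)
print('wax',rect(cv2.morphologyEx(k,cv2.MORPH_CLOSE,np.ones((9,9))),A[1],A[3],minA=1000))
E
```

```text
11.825 [0.4286 0.259  0.1262] [-0.0243  0.9757 -0.1355 -0.1707] [-0.18  0.58 -0.05] 0.65
at [0.4292 0.2592 0.1268] shift cm [ 3.78  0.13 10.79] turn [-0.08 -0.22  0.1 ]
wax [(437.3, 256.5, 35.4, 56.7, 'long dir deg from +x', 164.1)]
```

View pics/w7.png

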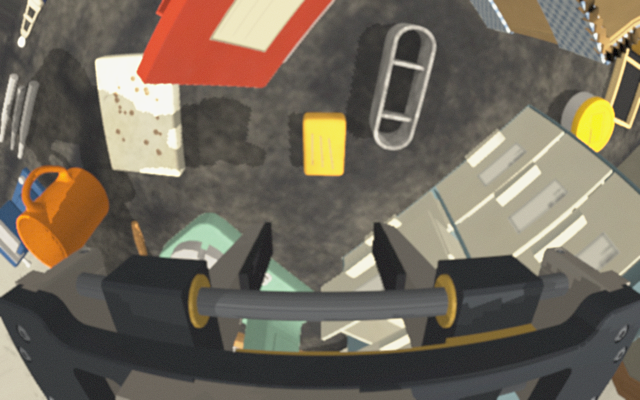

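The wax (324,144) is lined up, and the right finger has room between it and the die (403,87). Descending tilted so the body clears the drawer.

>>> carry_out:
  commands:
    - [[0.9,0.1,2.4,0,0,0,4.4],[1.8,0.1,4.9,0,0,0,4.4],[2.6,0.1,7.4,0,0,0,4.4],[3.2,0.1,8.9,0,0,0,4.4],[3.5,0.1,9.8,0,0,0,4.4],[3.8,0.1,10.6,0,0,0,4.4],[3.8,0.1,10.8,0,0,0,4.4],[3.8,0.1,10.8,0,0,0,4.4]]

```text
t: 12.88
position: [0.4285, 0.2587, 0.0126]
ee_rot: [-0.025, 0.976, -0.135, -0.17]
force: [-0.1, -0.5, 0.1]
width: 0.48
```

```bash
python3 - <<'E'
from h import *; shot('wrist','w8'); mvt(.428,.2584,.0125,-15.9,-20)
E
```

```text
12.875 [0.4285 0.2587 0.0126] [-0.0247  0.9758 -0.1355 -0.1697] [-0.13 -0.45  0.05] 0.48
at [0.4286 0.2587 0.0128] shift cm [-0.04  0.05  0.04] turn [-0.1  -0.26  0.11]
```

View pics/w8.png

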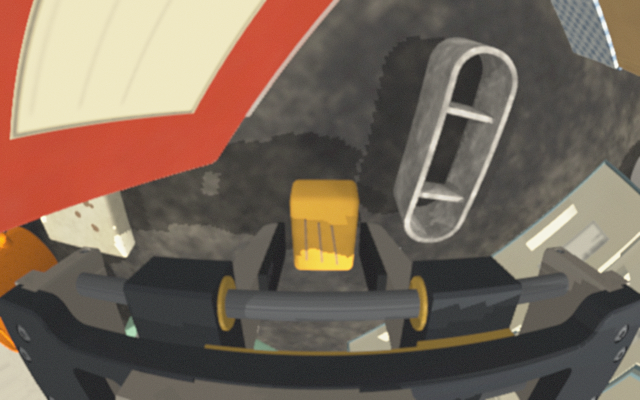

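The wax is between the fingers (325,225) and the die is untouched. Closing and lifting.

>>> carry_out:
  commands:
    - [[0,0,0,0,0,0,2.5],[0,0,0,0,0,0,2.5],[0,0,0,0,0,0,2.5],[0,0,0,0,0,0,2.5],[-0.3,0,-0.9,0,0,0,2.5],[-1.4,0,-3.8,0,0,0,2.5],[-3,0,-8.5,0,0,0,2.5],[-5,0,-14,0,0,0,2.5],[-7,0,-19.7,0,0,0,2.5],[-9,0,-25,0,0,0,2.5],[-9,0,-25,0,0,0,2.5],[-9,0,-25,0,0,0,2.5]]
  newtons: 20

```text
t: 14.42
position: [0.4277, 0.2581, 0.2777]
ee_rot: [-0.024, 0.976, -0.136, -0.17]
force: [-1.1, 0.8, -0.5]
width: 0.388
```

```bash
python3 - <<'E'
from h import *; shot('wrist','w9'); 
E
```

```text
14.425 [0.4277 0.2581 0.2777] [-0.0245  0.9758 -0.1355 -0.1701] [-1.05  0.84 -0.49] 0.388
```

View pics/w9.png

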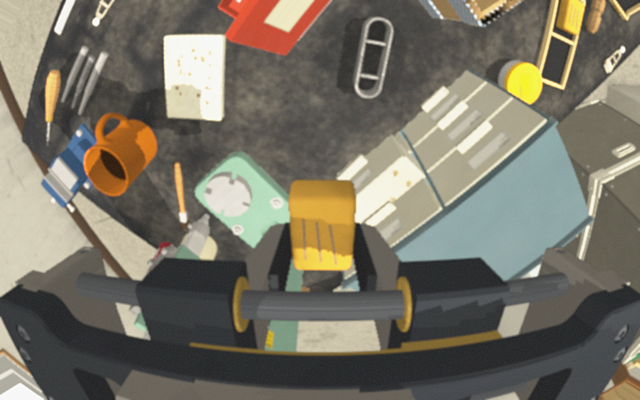

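```bash
python3 -c "
from h import *
mvt(.4153,-.109,.28,-21.8,-20)"
```

```text
at [0.4273 0.258  0.2768] shift cm [ 8.21 35.63 -3.34] turn [ 2.   -0.1   5.62]
```

>>> carry_out:
  commands:
    - [[8.2,35.6,-3.3,2,0,5.6,2.5],[8.2,35.6,-3.3,2,0,5.6,2.5],[8.2,35.6,-3.3,2,0,5.6,2.5],[8.2,35.6,-3.3,2,0,5.6,2.5],[8.2,35.6,-3.3,2,0,5.6,2.5],[8.2,35.6,-3.3,2,0,5.6,2.5],[8.2,35.6,-3.3,2,0,5.6,2.5],[8.2,35.6,-3.3,2,0,5.6,2.5],[8.2,35.6,-3.3,2,0,5.6,2.5],[8.2,35.6,-3.3,2,0,5.6,2.5]]

```text
t: 15.72
position: [0.4152, -0.1076, 0.2796]
ee_rot: [-0.033, 0.967, -0.185, -0.17]
force: [-0.7, 0.3, -0.7]
width: 0.387
```

```bash
python3 -c "
from h import *
shot('wrist','w10')
mvt(.4153,-.109,.12,-21.8,-20)
mvt(.4153,-.109,.0175,-21.8,-20)"
```

```text
15.725 [ 0.4152 -0.1076  0.2796] [-0.0327  0.9674 -0.1851 -0.1698] [-0.71  0.34 -0.74] 0.387
at [ 0.4152 -0.1077  0.2796] shift cm [ 5.49  0.12 14.99] turn [ 0.02 -0.1   0.12]
at [ 0.4152 -0.1077  0.2796] shift cm [ 8.98  0.12 24.63] turn [ 0.02 -0.1   0.12]
```

View pics/w10.png

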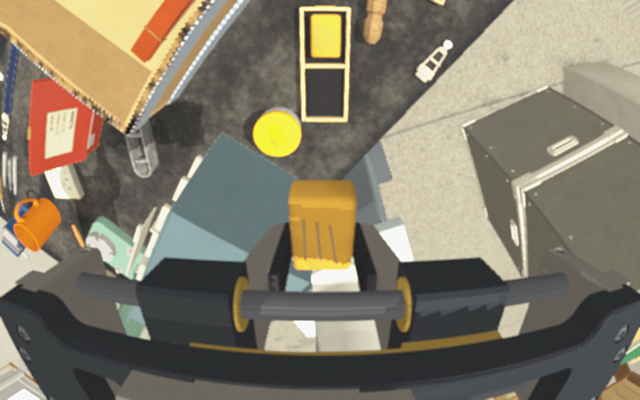

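>>> carry_out:
  commands:
    - [[2,0.1,5.6,0,0,0,2.5],[4,0.1,11.2,0,0,0,2.5],[6,0.1,16.5,0,0,0,2.5],[7.5,0.1,20.6,0,0,0,2.5],[8.3,0.1,22.9,0,0,0,2.5],[8.7,0.1,23.9,0,0,0,2.5],[9,0.1,24.5,0,0,0,2.5],[9,0.1,24.5,0,0,0,2.5]]

```text
t: 16.77
position: [0.4166, -0.1092, 0.0192]
ee_rot: [-0.032, 0.967, -0.185, -0.169]
force: [0.1, 0.2, -1.6]
width: 0.388
```

```bash
python3 -c "
from h import *
shot('wrist','w11')
mvt(.4153,-.109,.0175,-21.8,-20)"
```

```text
16.775 [ 0.4166 -0.1092  0.0192] [-0.0325  0.9675 -0.1852 -0.1692] [ 0.07  0.21 -1.58] 0.388
at [ 0.4167 -0.1094  0.0194] shift cm [-0.07  0.02  0.23] turn [ 0.03 -0.19  0.12]
```

View pics/w11.png

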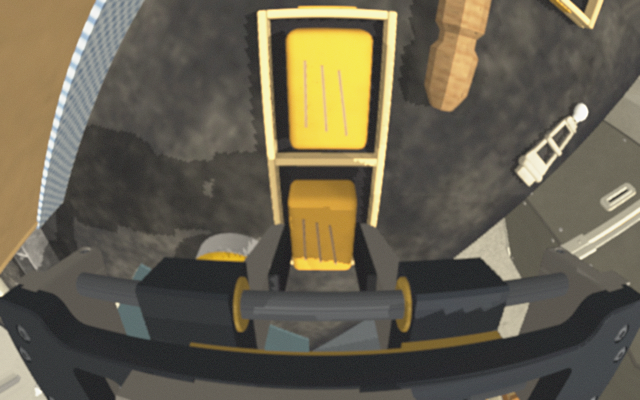

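The block sits over the left bay, clear of the rib (rib row 158, wax top edge row 182). Lowering the last 2 mm and releasing.

>>> carry_out:
  commands:
    - [[-0.1,0,0.2,0,0,0,2.5],[-0.1,0,0.2,0,0,0,2.5],[-0.1,0,0.2,0,0,0,4.3],[-0.1,0,0.2,0,0,0,4.3],[-0.3,0,-0.8,0,0,0,4.3],[-1.8,0,-5,0,0,0,4.3],[-3.6,0,-10,0,0,0,4.3],[-5.4,0,-15,0,0,0,6],[-7.2,0,-20,0,0,0,8],[-7.2,0,-20,0,0,0,8]]

```text
t: 18.08
position: [0.4193, -0.1107, 0.2369]
ee_rot: [-0.031, 0.968, -0.185, -0.164]
force: [-0.3, 0.3, -0.5]
width: 0.768
```

```bash
python3 -c "
from h import *
shot('wrist','w12')
mvt(.45,-.27,.28,62,0)"
```

```text
18.075 [ 0.4193 -0.1107  0.2369] [-0.0308  0.9684 -0.1854 -0.1641] [-0.27  0.32 -0.51] 0.768
at [ 0.418  -0.11    0.2342] shift cm [ 6.85 13.69 -7.28] turn [-14.21  15.92 -82.8 ]
```

View pics/w12.png

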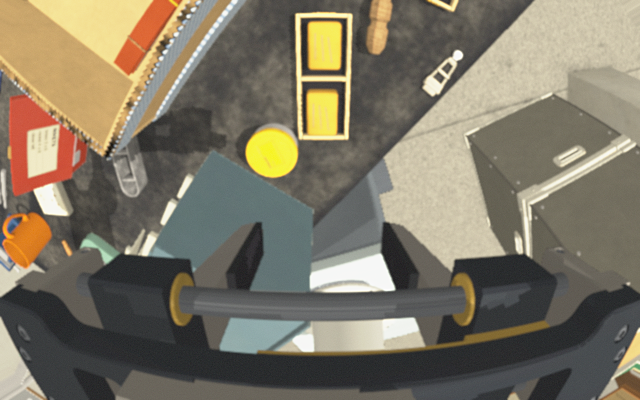

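Both blocks are in their bays (325,45 and 322,110). For the slicker I grip with a small roll about its axis so the left finger clears the neighbouring tray rim.

```bash
cat >> h.py <<'E'
def mvg(x,y,z,adeg,tx=0,ty=0):
    from bench import env
    o=env.observe(); q=o['ee_rot']; R0=R.from_quat([q[1],q[2],q[3],q[0]])
    a=np.radians(adeg); T=R.from_matrix(np.array([[np.cos(a),np.sin(a),0],[np.sin(a),-np.cos(a),0],[0,0,-1.]]))*R.from_rotvec(np.radians([tx,ty,0]))
    s=R0.inv().apply(np.array([x,y,z])-o['position'])*100; t=np.degrees((R0.inv()*T).as_rotvec())
    print('at',o['position'].round(4),'shift cm',s.round(2),'turn',t.round(2))
E
python3 -c "
from h import *
mvg(.5156,-.217,.13,-27.8,12)
w=np.load('pics/w12.npz'); A=(.36,.60,-.24,.02)
h=cv2.cvtColor(ortho(w,.0265,*A),cv2.COLOR_BGR2HSV)
k=((h[...,1]>150)&(h[...,2]>180)&(h[...,0]>15)&(h[...,0]<35)).astype(np.uint8)
print(rect(cv2.morphologyEx(k,cv2.MORPH_CLOSE,np.ones((9,9))),A[1],A[3],minA=1500))
"
```

```text
at [ 0.418  -0.11    0.2342] shift cm [15.76  6.33  5.47] turn [12.95 20.06  4.  ]
[(398.6, -32.1, 66.5, 68.9, 'long dir deg from +x', 135.0), (424.6, -111.2, 36.1, 55.9, 'long dir deg from +x', 158.2), (497.9, -143.0, 36.1, 55.2, 'long dir deg from +x', 158.2)]
```

>>> carry_out:
  commands:
    - [[15.8,6.3,0,13,20,4,5],[15.8,6.3,0,13,20,4,5],[15.8,6.3,0,13,20,4,5],[15.8,6.3,0,13,20,4,5],[15.8,6.3,5.5,13,20,4,5],[15.8,6.3,5.5,13,20,4,5],[15.8,6.3,5.5,13,20,4,5]]

```text
t: 19.0
position: [0.5168, -0.2167, 0.1311]
ee_rot: [-0.102, 0.965, -0.239, 0.025]
force: [-0.4, -1.2, 0.8]
width: 0.543
```

```bash
python3 - <<'E'
from h import *
shot('wrist','w13')
w=np.load('pics/w13.npz'); A=(.42,.68,-.42,-.14)
o=ortho(w,.011,*A); cv2.imwrite('pics/o13.png',cv2.resize(o,None,fx=1.1,fy=1.1))
E
```

```text
19.0 [ 0.5168 -0.2167  0.1311] [-0.1018  0.9654 -0.2386  0.0254] [-0.36 -1.16  0.8 ] 0.543
```

View pics/w13.png

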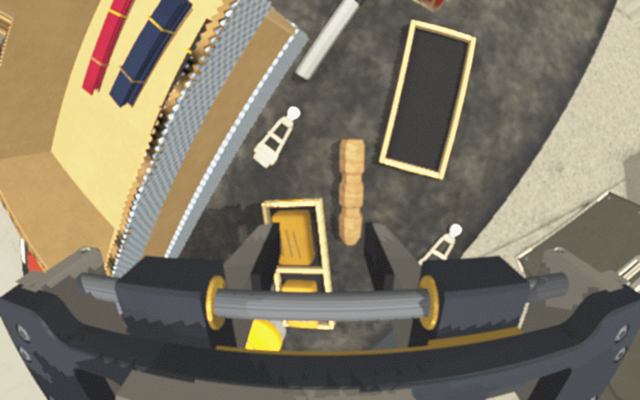

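View pics/o13.png

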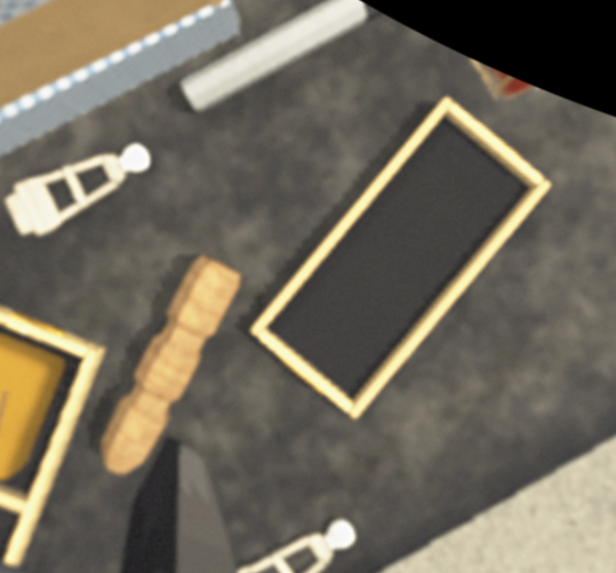

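The slicker (350,190) lies clear of both trays. Re-measuring it here.

```bash
python3 - <<'E'
from h import *
w=np.load('pics/w13.npz'); A=(.42,.68,-.42,-.14)
for z in (.011,.016):
    h=cv2.cvtColor(ortho(w,z,*A),cv2.COLOR_BGR2HSV)
    k=((h[...,1]>70)&(h[...,2]>120)&(h[...,0]>3)&(h[...,0]<30)).astype(np.uint8)
    for r in rect(k,A[1],A[3],minA=1500):
        if r[3]<150 : print(z,r)
mvg(.5156,-.217,.008,-27.8,12)
E
```

```text
0.011 (495.0, -154.0, 28.0, 66.0, 'long dir deg from +x', 0.0)
0.011 (482.0, -164.0, 48.0, 119.0, 'long dir deg from +x', 0.0)
0.011 (513.0, -216.0, 24.9, 108.3, 'long dir deg from +x', 152.6)
0.011 (563.1, -322.0, 64.8, 142.5, 'long dir deg from +x', 140.1)
0.011 (670.7, -183.0, 33.5, 110.9, 'long dir deg from +x', 115.4)
0.016 (494.0, -148.1, 45.5, 73.2, 'long dir deg from +x', 158.7)
0.016 (483.2, -145.7, 54.0, 107.6, 'long dir deg from +x', 158.6)
0.016 (513.9, -216.9, 24.3, 106.3, 'long dir deg from +x', 152.4)
0.016 (563.1, -321.2, 63.6, 140.0, 'long dir deg from +x', 140.1)
0.016 (668.8, -184.3, 33.4, 113.8, 'long dir deg from +x', 115.4)
at [ 0.5175 -0.2174  0.132 ] shift cm [-0.22  2.63 12.11] turn [-0.01 -0.13  0.07]
```

>>> carry_out:
  commands:
    - [[-0.3,1,4.5,0,0,0,3.2],[-0.3,1.8,8,0,0,0,3.2],[-0.3,2.2,10,0,0,0,3.2],[-0.3,2.5,11.3,0,0,0,3.2],[-0.3,2.6,12,0,0,0,3.2],[-0.3,2.65,12.1,0,0,0,3.2],[-0.3,2.65,12.1,0,0,0,3.2]]

```text
t: 19.92
position: [0.5154, -0.2173, 0.009]
ee_rot: [-0.101, 0.966, -0.238, 0.027]
force: [-0.2, 0.2, 1.2]
width: 0.346
```

```bash
python3 - <<'E'
from h import *
shot('wrist','w14'); mvg(.5145,-.217,.008,-27.8,12)
E
```

```text
19.925 [ 0.5154 -0.2173  0.009 ] [-0.1009  0.9655 -0.2384  0.027 ] [-0.17  0.24  1.23] 0.346
at [ 0.5154 -0.2173  0.0089] shift cm [-0.09  0.03  0.09] turn [ 0.01 -0.22  0.09]
```

View pics/w14.png

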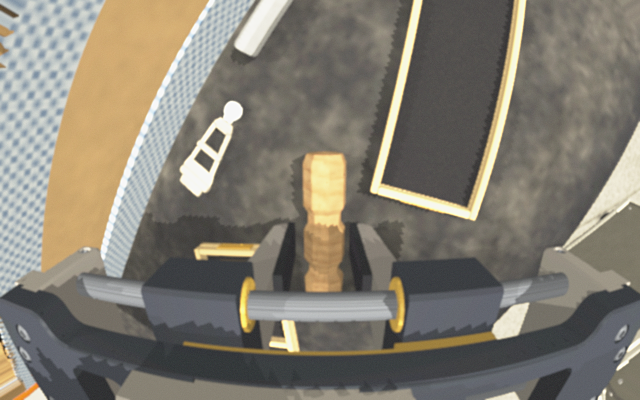

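Stick is centred between the pads (323,230). Closing and lifting.

>>> carry_out:
  commands:
    - [[0,0,0.1,0,0,0,1],[0,0,0.1,0,0,0,1],[0,0,0.1,0,0,0,1],[0,0,0.1,0,0,0,1],[0,-0.2,-1,0,0,0,1],[0,-1,-5,0,0,0,1],[0,-2,-10,0,0,0,1],[0,-2.5,-12,0,0,0,1],[0,-2.5,-12,0,0,0,1]]
  newtons: 15

```text
t: 21.1
position: [0.5157, -0.2183, 0.1336]
ee_rot: [-0.1, 0.966, -0.238, 0.029]
force: [-0.1, 0.4, -0.9]
width: 0.248
```

```bash
python3 - <<'E'
from h import *
shot('wrist','w15'); mvg(.5672,-.3172,.13,-40,12); mvg(.5672,-.3172,.018,-40,12)
E
```

```text
21.1 [ 0.5157 -0.2183  0.1336] [-0.0999  0.9657 -0.2381  0.0288] [-0.08  0.37 -0.92] 0.248
at [ 0.5147 -0.2175  0.1317] shift cm [ 9.29  6.28 -1.11] turn [-0.    2.29 12.03]
at [ 0.5147 -0.2175  0.1317] shift cm [9.24 8.61 9.84] turn [-0.    2.29 12.03]
```

View pics/w15.png

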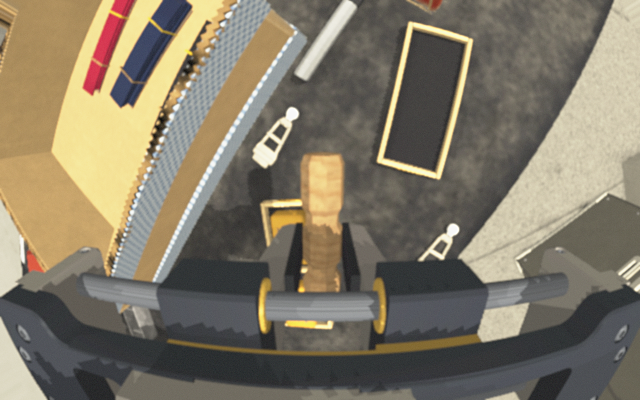

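>>> carry_out:
  commands:
    - [[9.3,6.3,-1.1,0,2.3,12,1],[9.3,6.3,-1.1,0,2.3,12,1],[9.3,6.3,-1.1,0,2.3,12,1],[9.3,6.3,-1.1,0,2.3,12,1],[9.3,7.3,4,0,2.3,12,1],[9.3,8,7,0,2.3,12,1],[9.2,8.2,8,0,2.3,12,1],[9.2,8.2,8,0,2.3,12,1]]

```text
t: 22.15
position: [0.5665, -0.3159, 0.0369]
ee_rot: [-0.098, 0.935, -0.34, 0.035]
force: [0.2, 0.8, -0.2]
width: 0.249
```

```bash
python3 - <<'E'
from h import *
shot('wrist','w16'); mvg(.5672,-.3172,.0145,-40,12)
E
```

```text
22.15 [ 0.5665 -0.3159  0.0369] [-0.0985  0.9347 -0.3396  0.0355] [ 0.18  0.83 -0.22] 0.249
at [ 0.5673 -0.3168  0.0381] shift cm [0.01 0.53 2.3 ] turn [-0.   -0.09  0.08]
```

View pics/w16.png

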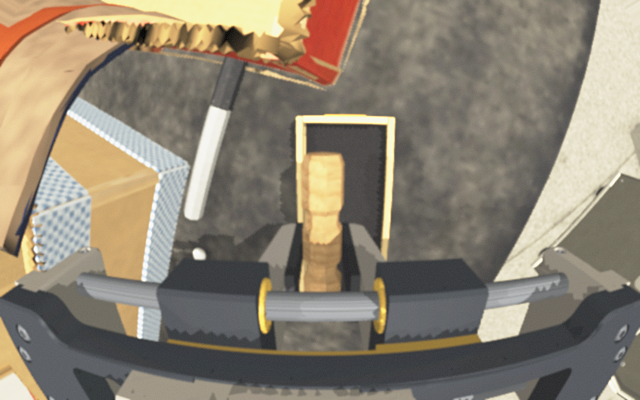

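>>> carry_out:
  commands:
    - [[0,0.35,1.2,0,0,0,1],[0,0.5,1.8,0,0,0,1],[0,0.6,2.2,0,0,0,1],[0,0.6,2.2,0,0,0,1]]

```text
t: 22.7
position: [0.5663, -0.3176, 0.0149]
ee_rot: [-0.098, 0.935, -0.34, 0.036]
force: [0.1, 0.5, -1.1]
width: 0.249
```

```bash
python3 - <<'E'
from h import *
shot('wrist','w17'); mvg(.5672,-.3172,.0145,-40,12)
E
```

```text
22.7 [ 0.5663 -0.3176  0.0149] [-0.0982  0.9347 -0.3397  0.0362] [ 0.1   0.53 -1.08] 0.249
at [ 0.5665 -0.3178  0.0152] shift cm [ 0.02 -0.07  0.09] turn [-0.01 -0.08  0.07]
```

View pics/w17.png

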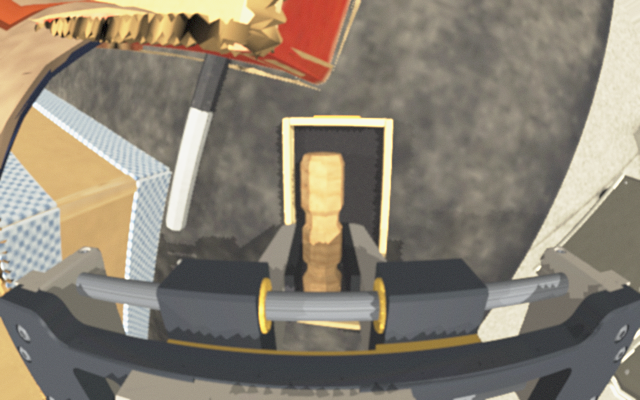

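The stick is inside the bay, to the left of its middle as intended (bay walls at cols 290 and 388). Releasing.

>>> carry_out:
  commands:
    - [[0,0,0.1,0,0,0,1],[0,0,0.1,0,0,0,2.8],[0,0,0.1,0,0,0,2.8],[0,0,0.1,0,0,0,2.8],[0,-0.2,-1,0,0,0,2.9],[0,-1,-5,0,0,0,3.5],[0,-2,-10,0,0,0,5],[-5,-3,-15,0,0,0,6],[-10,-4,-20,0,0,0,7],[-10,-5,-24,0,0,0,7],[-10,-5,-24,0,0,0,7]]

```text
t: 24.12
position: [0.4904, -0.2555, 0.2668]
ee_rot: [-0.096, 0.935, -0.339, 0.042]
force: [0.5, 0.6, -0.4]
width: 0.763
```

```bash
python3 - <<'E'
from h import *
shot('wrist','w18'); mvg(.44,.11,.30,-23.9,0,-20)
E
```

```text
24.125 [ 0.4904 -0.2555  0.2668] [-0.0955  0.935  -0.339   0.0417] [ 0.48  0.58 -0.35] 0.763
at [ 0.4897 -0.255   0.2636] shift cm [-27.21 -25.05   1.36] turn [-14.49 -21.93 -13.73]
```

View pics/w18.png

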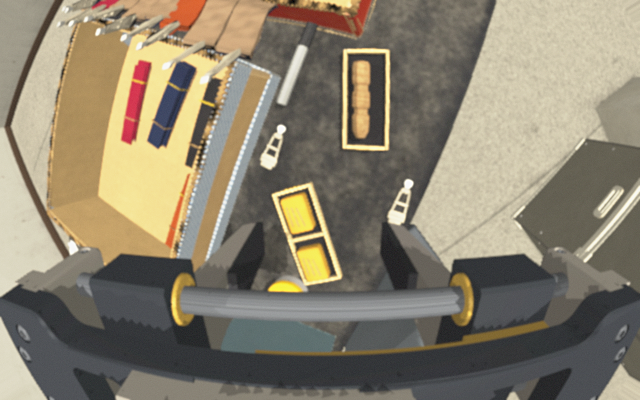

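All three are placed: the slicker at (361,98) lies in the long bay and the wax blocks are at (299,213) and (314,262). For the die I turn the tool half round, so that gripping it off-centre keeps the gripper body between cabinet and carton and later clear of the red tin.

```bash
python3 - <<'E'
from h import *
mvg(.45,-.05,.30,60)
E
```

```text
at [ 0.4897 -0.255   0.2636] shift cm [-16.17 -13.66  -0.96] turn [ -8.35 -10.76 -99.49]
```

>>> carry_out:
  commands:
    - [[-16.2,-13.7,-3,-8.4,-10.8,-99.5,7],[-16.2,-13.7,-3,-8.4,-10.8,-99.5,7],[-16.2,-13.7,-3,-8.4,-10.8,-99.5,7],[-16.2,-13.7,-3,-8.4,-10.8,-99.5,7],[-16.2,-13.7,-3,-8.4,-10.8,-99.5,7],[-16.2,-13.7,-3,-8.4,-10.8,-99.5,7],[-16.2,-13.7,-3,-8.4,-10.8,-99.5,7],[-16.2,-13.7,-3,-8.4,-10.8,-99.5,7],[-16.2,-13.7,-3,-8.4,-10.8,-99.5,7],[-16.2,-13.7,-3,-8.4,-10.8,-99.5,7],[-16.2,-13.7,-3,-8.4,-10.8,-99.5,7]]

```text
t: 25.55
position: [0.4469, -0.0524, 0.3189]
ee_rot: [-0.001, 0.866, 0.5, -0.001]
force: [-1.3, 0.7, 0.3]
width: 0.761
```

```bash
python3 - <<'E'
from h import *
mvg(.5,.171,.30,156.1)
from bench import env; print(env.observe()['qpos'].round(2),env.observe()['ee_rot'].round(3))
E
```

```text
at [ 0.4469 -0.0524  0.3189] shift cm [22.   -6.57  1.87] turn [-1.600e-01 -5.000e-02 -9.611e+01]
[-0.39 -0.22  1.77 -0.    1.6   0.14] [-0.001  0.866  0.5   -0.001]
```

>>> carry_out:
  commands:
    - [[22,-6.6,0,0,0,-96,6],[22,-6.6,0,0,0,-96,6],[22,-6.6,0,0,0,-96,6],[22,-6.6,0,0,0,-96,6],[22,-6.6,0,0,0,-96,6],[22,-6.6,0,0,0,-96,6],[22,-6.6,0,0,0,-96,6],[22,-6.6,0,0,0,-96,6],[22,-6.6,0,0,0,-96,6],[22,-6.6,2,0,0,-96,6],[22,-6.6,2,0,0,-96,6]]

```text
t: 26.92
position: [0.4988, 0.1708, 0.2965]
ee_rot: [-0.003, 0.209, 0.978, -0.001]
force: [-0.9, -0.1, -0.5]
width: 0.657
```

```bash
python3 - <<'E'
from h import *
shot('wrist','w19')
w=np.load('pics/w19.npz'); A=(.38,.6,.08,.30)
o=ortho(w,.03,*A); h=cv2.cvtColor(o,cv2.COLOR_BGR2HSV)
for v in (110,130,150):
    k=((h[...,2]>v)&(h[...,1]<60)).astype(np.uint8)
    print('die',[r for r in rect(cv2.morphologyEx(k,cv2.MORPH_CLOSE,np.ones((5,5))),A[1],A[3],minA=300) if 430<r[0]<560 and 100<r[1]<260])
mvg(.4965,.1713,.014,156.1)
E
```

```text
26.925 [0.4988 0.1708 0.2965] [-3.500e-03  2.088e-01  9.780e-01 -9.000e-04] [-0.9  -0.06 -0.46] 0.657
die [(472.9, 181.9, 37.0, 107.9, 'long dir deg from +x', 156.4), (553.1, 114.1, 21.8, 113.7, 'long dir deg from +x', 27.7)]
die [(473.0, 182.0, 35.9, 106.6, 'long dir deg from +x', 156.2), (553.6, 112.0, 17.5, 111.0, 'long dir deg from +x', 27.7)]
die [(473.0, 182.0, 35.0, 105.2, 'long dir deg from +x', 156.2), (554.5, 107.8, 9.2, 106.8, 'long dir deg from +x', 27.7)]
at [0.4993 0.1709 0.2977] shift cm [ 1.400e-01 -1.000e-02  2.837e+01] turn [-0.13 -0.27 -0.19]
```

View pics/w19.png

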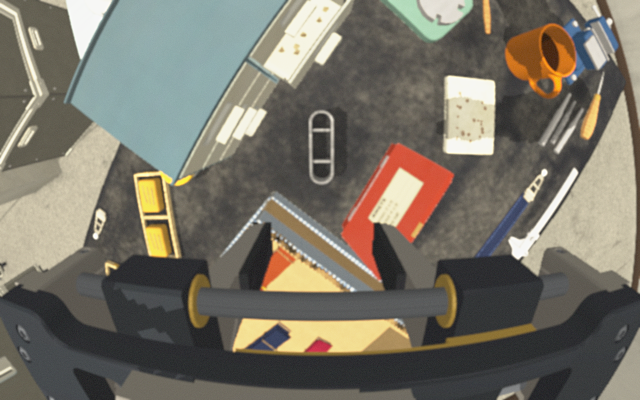

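The view shows the die (321,148) square to the jaws and the whole pad (469,115). I measure the pad now.

```bash
python3 - <<'E'
from h import *
w=np.load('pics/w19.npz'); A=(.42,.62,.32,.52)
o=ortho(w,.018,*A); cv2.imwrite('pics/o19.png',o); h=cv2.cvtColor(o,cv2.COLOR_BGR2HSV)
for v in (140,170,190):
    k=((h[...,2]>v)&(h[...,1]<80)).astype(np.uint8)
    print('pad',rect(cv2.morphologyEx(k,cv2.MORPH_CLOSE,np.ones((9,9))),A[1],A[3],minA=3000))
d=w['d']; v,u=np.mgrid[0:400,0:640]; o_,dr=ray(w['K'],w['E'],u,v,True)
P=o_+dr*(d/(dr@-w['E'][2,:3]))[...,None]
m=(u>330)&(u<640)&(v<240)&(d>0)&(P[...,2]>.06)&(P[...,2]<.25); Q=P[m]
print('tall near pad'); 
for x in np.arange(.38,.66,.02):
    r=[]
    for y in np.arange(.24,.62,.02):
        k=(abs(Q[:,0]-x-.01)<.01)&(abs(Q[:,1]-y-.01)<.01); r.append('%3d'%(1000*Q[k][:,2].max()) if k.sum() else '  .')
    print('%.2f'%x,' '.join(r))
E
```

```text
pad [(517.2, 415.9, 93.9, 123.5, 'long dir deg from +x', 156.8)]
pad [(517.2, 416.0, 92.2, 122.3, 'long dir deg from +x', 156.7)]
pad [(517.4, 416.1, 90.9, 121.5, 'long dir deg from +x', 156.8)]
tall near pad
0.38   .   .   .   .   .   .   .   .   .   .   .   .   .   .   .   .   .   .   .
0.40   .   .   .   .   .   .   .   .   .   .   .   .   .   .   .   .   .   .   .
0.42   .   .   .   .   .   .   .   .   .   .   .   .   .   . 103 103 104 102 100
0.44   .   .   .   .   .   .   .   .   .   .   .   .   .   . 103   .  64 102 103
0.46   .   .   .   .   .   .   .   .   .   .   .   .   .   . 102   .  63 103 103
0.48   .   .   .   .   .   .   .   .   .   .   .   .   .   . 103 103 103 103 101
0.50   .  64  78   .   .   .   .   .   .   .   .   .   .   .  91 103 102   .   .
0.52  70  94 115 124   .   .   .   .   .   .   .   .   .   .  88  92   .   .   .
0.54 106 125 139 139   .   .   .   .   .   .   .   .   .   .   .   .   .   .   .
0.56 134 140 139 136   .   .   .   .   .   .   .   .   .   .   .   .   .   .   .
0.58 142 139   .   .   .   .   .   .   .   .   .   .   .   .   .   .   .   .   .
0.60 142   .   .   .   .   .   .   .   .   .   .   .   .   .   .   .   .   .   .
0.62   .   .   .   .   .   .   .   .   .   .   .   .   .   .   .   .   .   .   .
0.64   .   .   .   .   .   .   .   .   .   .   .   .   .   .   .   .   .   .   .
0.66   .   .   .   .   .   .   .   .   .   .   .   .   .   .   .   .   .   .   .
```

View pics/o19.png

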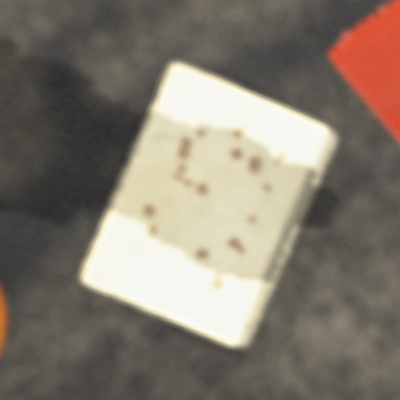

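>>> carry_out:
  commands:
    - [[0.1,0,6,0,0,0,4.8],[0.1,0,12,0,0,0,4.8],[0.1,0,18,0,0,0,4.8],[0.1,0,22,0,0,0,4.8],[0.1,0,25,0,0,0,4.8],[0.1,0,27,0,0,0,4.8],[0.1,0,28.2,0,0,0,4.8],[0.1,0,28.3,0,0,0,4.8]]

```text
t: 27.98
position: [0.4969, 0.1712, 0.0146]
ee_rot: [-0.003, 0.209, 0.978, -0.001]
force: [-0.3, 0.7, 0.7]
width: 0.522
```

```bash
python3 - <<'E'
from h import *
shot('wrist','w20'); mvg(.4967,.1714,.014,156.1)
E
```

```text
27.975 [0.4969 0.1712 0.0146] [-2.800e-03  2.088e-01  9.779e-01 -7.000e-04] [-0.31  0.71  0.67] 0.522
at [0.4974 0.1713 0.0151] shift cm [ 0.07 -0.02  0.11] turn [-0.11 -0.24 -0.2 ]
```

View pics/w20.png

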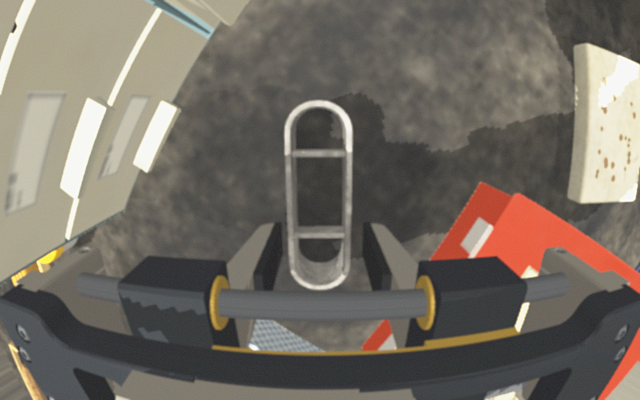

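The die (320,195) is between the pads with no contact so far. Closing firmly and lifting.

>>> carry_out:
  commands:
    - [[0,0,0,0,0,0,2.5],[0,0,0,0,0,0,2.5],[0,0,0,0,0,0,2.5],[0,0,0,0,0,0,2.5],[0,0,0,0,0,0,2.5],[0,0,-1,0,0,0,2.5],[0,0,-3,0,0,0,2.5],[0,0,-7,0,0,0,2.5],[0,0,-12,0,0,0,2.5],[0,0,-18,0,0,0,2.5],[0,0,-24,0,0,0,2.5],[0,0,-27,0,0,0,2.5],[0,0,-28,0,0,0,2.5],[0,0,-28,0,0,0,2.5]]
  newtons: 45

```text
t: 29.78
position: [0.4983, 0.1714, 0.2943]
ee_rot: [-0.003, 0.209, 0.978, -0.001]
force: [0.0, -0.1, -3.6]
width: 0.364
```

```bash
python3 - <<'E'
from h import *
shot('wrist','w21'); mvg(.45,.33,.30,66)
E
```

```text
29.775 [0.4983 0.1714 0.2943] [-2.800e-03  2.087e-01  9.780e-01 -6.000e-04] [ 0.02 -0.13 -3.58] 0.364
at [0.4979 0.1713 0.2932] shift cm [10.85 12.53 -0.64] turn [-0.46 -0.16 89.9 ]
```

View pics/w21.png

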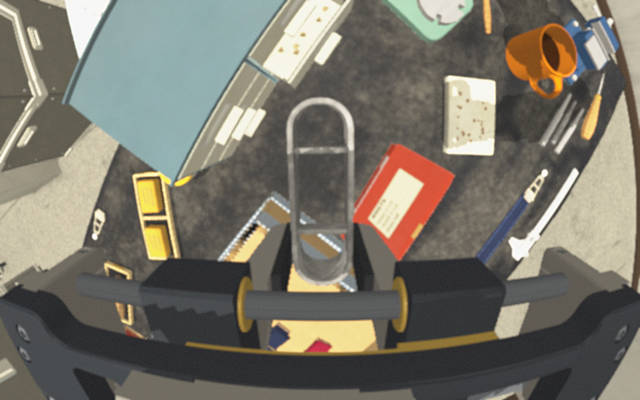

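The die is held level between the jaws (320,190). Now the half-turn, moving toward the pad at carry height.

```bash
python3 - <<'E'
from h import *
mvg(.51,.26,.30,66)
E
```

```text
at [0.4979 0.1713 0.2932] shift cm [ 2.52  8.59 -0.69] turn [-0.46 -0.16 89.9 ]
```

>>> carry_out:
  commands:
    - [[2.5,8.6,-1,0,0,90,2.5],[2.5,8.6,-1,0,0,90,2.5],[2.5,8.6,-1,0,0,90,2.5],[2.5,8.6,-1,0,0,90,2.5],[2.5,8.6,-1,0,0,90,2.5],[2.5,8.6,-1,0,0,90,2.5],[2.5,8.6,-1,0,0,90,2.5],[2.5,8.6,-1,0,0,90,2.5],[2.5,8.6,-1,0,0,90,2.5],[2.5,8.6,-1,0,0,90,2.5],[2.5,8.6,-1,0,0,90,2.5]]

```text
t: 31.2
position: [0.5097, 0.2598, 0.3017]
ee_rot: [-0.002, 0.839, 0.545, -0.005]
force: [0.1, 0.3, -1.8]
width: 0.366
```

```bash
python3 - <<'E'
from h import *
from bench import env
print(env.observe()['qpos'].round(2))
# TCP at pad centre - 26mm along X, X=dir -23.3
a=np.radians(-23.3); c=np.array([.5168,.4163])-.026*np.array([np.cos(a),np.sin(a)]); print(c)
mvg(*c,.29,-23.3)
E
```

```text
[0.26 0.12 1.47 0.   1.56 0.68]
[0.49292039 0.42658418]
at [0.5097 0.2598 0.3017] shift cm [14.56 -8.31  1.17] turn [-0.18  0.62 89.28]
```

>>> carry_out:
  commands:
    - [[14.6,-8.3,0.5,0,0,89.3,2.5],[14.6,-8.3,0.5,0,0,89.3,2.5],[14.6,-8.3,0.5,0,0,89.3,2.5],[14.6,-8.3,0.5,0,0,89.3,2.5],[14.6,-8.3,0.5,0,0,89.3,2.5],[14.6,-8.3,0.5,0,0,89.3,2.5],[14.6,-8.3,0.5,0,0,89.3,2.5],[14.6,-8.3,0.5,0,0,89.3,2.5],[14.6,-8.3,0.5,0,0,89.3,2.5],[14.6,-8.3,0.5,0,0,89.3,2.5],[14.6,-8.3,1,0,0,89.3,2.5]]

```text
t: 32.58
position: [0.4933, 0.4271, 0.2917]
ee_rot: [0.001, 0.98, -0.201, -0.005]
force: [0.8, 0.5, -3.2]
width: 0.369
```

```bash
python3 - <<'E'
from h import *
shot('wrist','w22'); shot('scene','s22')
mvg(.4929,.4266,.033,-23.3)
w=np.load('pics/w22.npz'); A=(.42,.66,.3,.54)
cv2.imwrite('pics/o22.png',ortho(w,.018,*A))
# die held: its top plane at height TCP z+0.016
z=w['pos'][2]-.0146+.03; A=(.42,.66,.3,.54); o=ortho(w,z,*A); cv2.imwrite('pics/o22d.png',o)
E
```

```text
32.575 [0.4933 0.4271 0.2917] [ 0.0012  0.9795 -0.2012 -0.0047] [ 0.76  0.54 -3.2 ] 0.369
32.625 [0.4929 0.4269 0.2905] [ 0.0019  0.9795 -0.2014 -0.0054] [ 0.49  0.51 -3.33] 0.366
at [0.4928 0.4268 0.2906] shift cm [ 0.27 -0.15 25.76] turn [0.35 0.57 0.05]
```

View pics/w22.png

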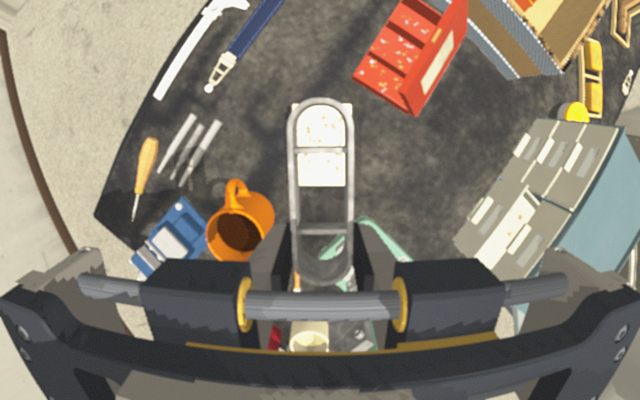

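View pics/o22d.png

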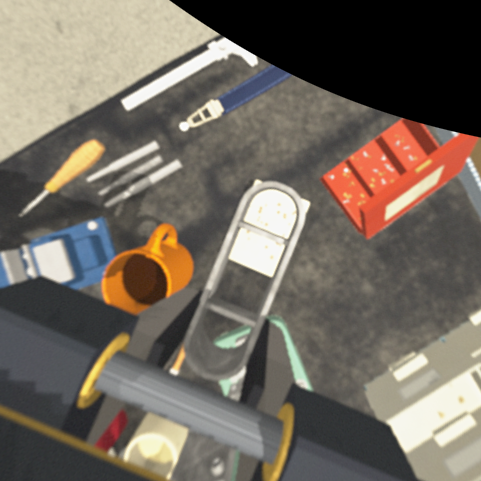

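View pics/s22.png

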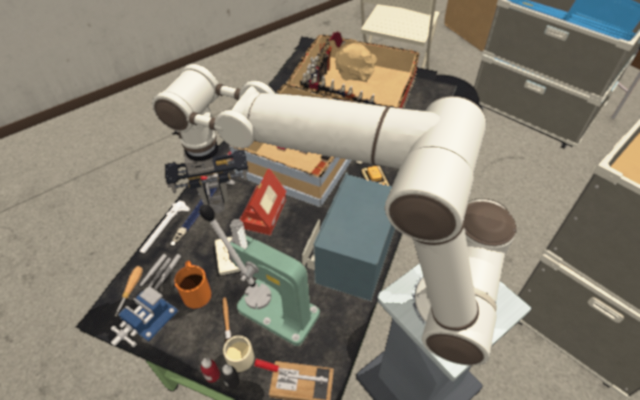

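```bash
python3 - <<'E'
from h import *
for t in ('w20','w22'):
    w=np.load(f'pics/{t}.npz'); q=w['q']; Rt=R.from_quat([q[1],q[2],q[3],q[0]])
    d=w['d']; v,u=np.mgrid[0:400,0:640]; o,dr=ray(w['K'],w['E'],u,v,True)
    P=o+dr*(d/(dr@-w['E'][2,:3]))[...,None]
    L=(P-w['pos'])@Rt.as_matrix()  # tool coords
    m=(d>0)&(abs(L[...,2]+.016)<.01)&(abs(L[...,1])<.025)&(L[...,0]>-.04)&(L[...,0]<.10)&(u>270)&(u<370)&(v<300)
    Q=L[m]; print(t,m.sum(),'x',np.percentile(Q[:,0],[0.5,99.5]).round(4),'y',np.percentile(Q[:,1],[1,99]).round(4))
    for x in np.arange(-.02,.09,.02):
        k=(Q[:,0]>x)&(Q[:,0]<x+.02); 
        if k.sum()>3: print('  x%.2f'%x,'top z',np.percentile(Q[k][:,2],5).round(4),'y mid',((Q[k][:,1].min()+Q[k][:,1].max())/2).round(4),k.sum())
    # crossbars rows at column 321
    print('bars gray',[ (r,int(w['p'][r,312:330].mean())) for r in range(90,300,1) if 0])
    g=w['p'][:,:,:].mean(2)[85:290,314:328].mean(1); print(' '.join('%d'%x for x in g[::3]))
c=np.load('pics/s22.npz'); d=c['d']; v,u=np.mgrid[0:400,0:640]; o,dr=ray(c['K'],c['E'],u,v); P=o+dr*d[...,None]
for uv in [(207,213),(203,211),(212,218),(220,228),(240,232),(238,240)]: print('press',uv,P[uv[1],uv[0]].round(3))
E
```

```text
w20 4380 x [-0.0244  0.0786] y [-0.0231  0.0167]
  x-0.02 top z -0.0185 y mid -0.0028 657
  x0.00 top z -0.0217 y mid -0.0039 1042
  x0.02 top z -0.0173 y mid -0.0001 564
  x0.04 top z -0.017 y mid -0.0002 932
  x0.06 top z -0.0172 y mid -0.0004 740
bars gray []
90 88 87 88 86 156 227 182 68 58 59 64 66 65 62 59 59 61 61 60 59 74 144 152 90 60 61 59 59 60 59 59 61 61 58 58 60 60 60 58 58 57 57 55 55 55 53 95 112 126 154 96 57 55 55 56 56 54 54 92 120 124 123 124 127 125 127 211 163
w22 4371 x [-0.024   0.0795] y [-0.023  0.022]
  x-0.02 top z -0.0201 y mid -0.0015 631
  x0.00 top z -0.0232 y mid -0.0002 1199
  x0.02 top z -0.0155 y mid -0.0022 524
  x0.04 top z -0.0153 y mid -0.0026 918
  x0.06 top z -0.0154 y mid -0.0029 744
  x0.08 top z -0.0143 y mid -0.0029 6
bars gray []
75 76 80 83 140 212 155 249 246 246 245 239 246 241 246 246 246 246 243 243 243 211 227 246 246 244 245 246 245 246 246 246 246 248 85 81 88 90 90 90 85 82 81 78 72 68 89 100 133 160 85 71 79 86 95 104 124 148 136 99 100 99 99 100 101 105 125 92 76
press (207, 213) [0.354 0.499 0.432]
press (203, 211) [0.357 0.505 0.44 ]
press (212, 218) [0.345 0.494 0.42 ]
press (220, 228) [0.342 0.484 0.379]
press (240, 232) [0.341 0.442 0.33 ]
press (238, 240) [0.343 0.45  0.303]
```

The die is level in the grip with its centre about 27 mm along tool x, and the press knob is well away at (0.354, 0.499). I check the pad once more from this view.

```bash
python3 -c "
import cv2; o=cv2.imread('pics/o22.png'); cv2.imwrite('pics/o22z.png',cv2.resize(o[60:420,60:420],(720,600)[:1]*1+(720,) if 0 else (600,600),interpolation=cv2.INTER_CUBIC))"
```

```text
(no output)
```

View pics/o22z.png

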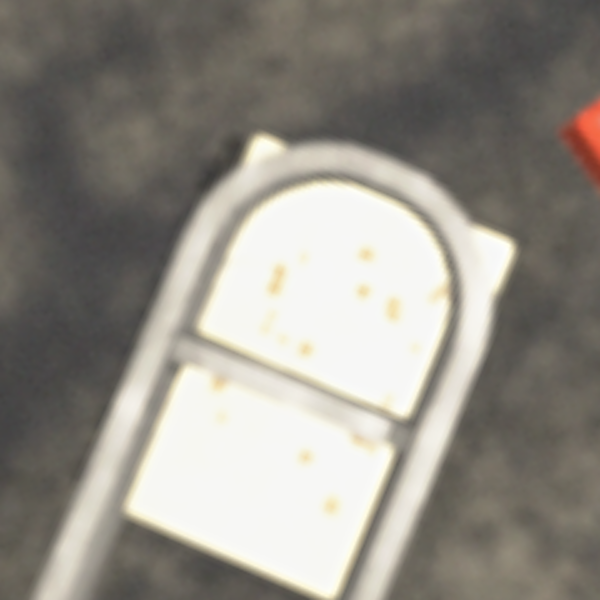

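```bash
python3 - <<'E'
from h import *
mvg(.4933,.4271,.038,-23.0)
E
```

```text
at [0.4928 0.4268 0.2906] shift cm [ 0.29 -0.21 25.26] turn [ 0.35  0.57 -0.25]
```

>>> carry_out:
  commands:
    - [[0.3,-0.2,6,0.4,0.6,-0.3,2.5],[0.3,-0.2,12,0.4,0.6,-0.3,2.5],[0.3,-0.2,17,0.4,0.6,-0.3,2.5],[0.3,-0.2,21,0.4,0.6,-0.3,2.5],[0.3,-0.2,23.5,0.4,0.6,-0.3,2.5],[0.3,-0.2,24.8,0.4,0.6,-0.3,2.5],[0.3,-0.2,25.2,0.4,0.6,-0.3,2.5],[0.3,-0.2,25.2,0.4,0.6,-0.3,2.5],[0.3,-0.2,25.2,0.4,0.6,-0.3,2.5]]

```text
t: 33.8
position: [0.4943, 0.4276, 0.04]
ee_rot: [-0.001, 0.98, -0.199, 0.001]
force: [-0.9, 0.8, -1.7]
width: 0.364
```

```bash
python3 - <<'E'
from h import *
shot('wrist','w23'); mvg(.4933,.4271,.033,-23.0)
E
```

```text
33.8 [0.4943 0.4276 0.04  ] [-0.0012  0.98   -0.1989  0.0012] [-0.93  0.78 -1.73] 0.364
at [0.4942 0.4275 0.0398] shift cm [-0.07  0.07  0.68] turn [-0.14 -0.1   0.05]
```

View pics/w23.png

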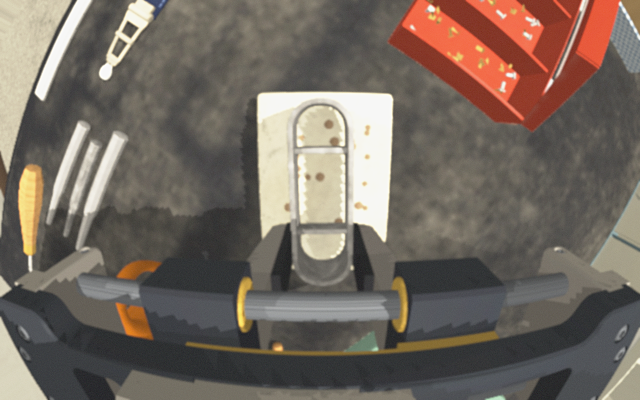

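```bash
python3 - <<'E'
from h import *
w=np.load('pics/w23.npz'); A=(.46,.64,.3,.5)
o=ortho(w,.018,*A); cv2.imwrite('pics/o23.png',cv2.resize(o,None,fx=1.5,fy=1.5,interpolation=cv2.INTER_CUBIC))
o=ortho(w,.0555,*A); cv2.imwrite('pics/o23d.png',cv2.resize(o,None,fx=1.5,fy=1.5,interpolation=cv2.INTER_CUBIC))
E
```

```text
(no output)
```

View pics/o23.png

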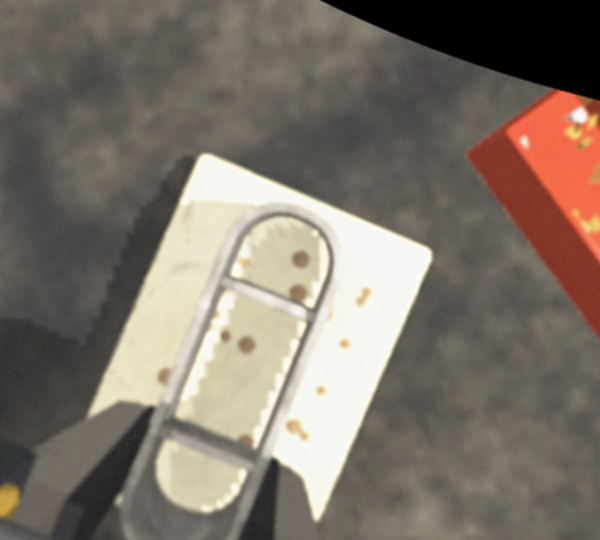

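View pics/o23d.png

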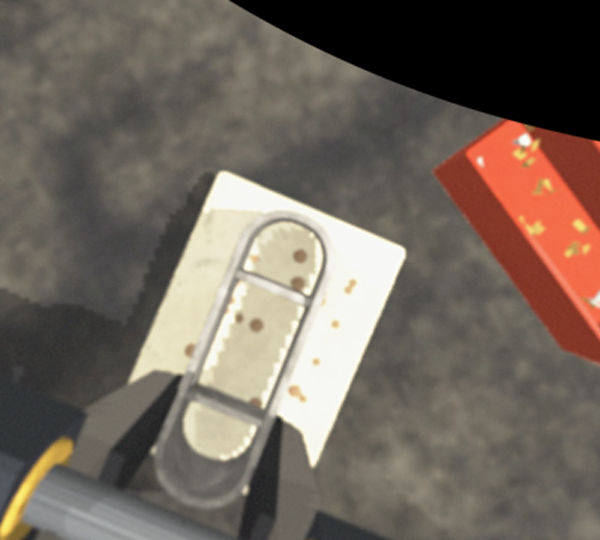

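```bash
python3 - <<'E'
from h import *
w=np.load('pics/w23.npz'); q=w['q']; Rm=R.from_quat([q[1],q[2],q[3],q[0]]).as_matrix(); p=w['pos']
T=lambda x,y,z: p+Rm@np.array([x,y,z])
for n,P in [('tcp axis far',T(0,0,.02)),('die top L',T(.0265,-.017,-.0154)),('die top R',T(.0265,.017,-.0154)),('die tip',T(.079,0,-.0154)),('padC',[.5183,.417,.018])]: print(n,proj(w['K'],w['E'],np.array(P)).round(1))
c=w['E']; C=-c[:3,:3].T@c[:3,3]; print('cam in tool',(Rm.T@(C-p)).round(4))
g=w['p'].astype(int)
for r in (130,160,190): print(r,[ (x,int(g[r,x].mean())) for x in list(range(252,264,2))+list(range(284,298,2))+list(range(344,360,2))+list(range(384,398,2))])
for u,v in [(258,150),(392,150)]: print(plane(w['K'],w['E'],u,v,.018,True))
E
```

```text
tcp axis far [[324.4 225.3]]
die top L [[292.6 201. ]]
die top R [[357.4 201.1]]
die tip [[325.3  98.9]]
padC [[325.2 185.7]]
cam in tool [ 0.0703 -0.0015 -0.1713]
130 [(252, 66), (254, 65), (256, 80), (258, 194), (260, 221), (262, 209), (284, 223), (286, 216), (288, 217), (290, 225), (292, 197), (294, 142), (296, 179), (344, 208), (346, 107), (348, 175), (350, 226), (352, 234), (354, 239), (356, 244), (358, 244), (384, 245), (386, 245), (388, 245), (390, 248), (392, 143), (394, 82), (396, 87)]
160 [(252, 58), (254, 60), (256, 64), (258, 159), (260, 224), (262, 225), (284, 224), (286, 219), (288, 208), (290, 217), (292, 216), (294, 142), (296, 145), (344, 221), (346, 105), (348, 180), (350, 229), (352, 234), (354, 244), (356, 245), (358, 245), (384, 245), (386, 245), (388, 246), (390, 220), (392, 90), (394, 89), (396, 90)]
190 [(252, 68), (254, 70), (256, 67), (258, 103), (260, 212), (262, 218), (284, 215), (286, 217), (288, 208), (290, 213), (292, 220), (294, 191), (296, 151), (344, 231), (346, 110), (348, 174), (350, 214), (352, 217), (354, 244), (356, 246), (358, 245), (384, 246), (386, 247), (388, 247), (390, 105), (392, 102), (394, 103), (396, 107)]
[0.55640154 0.44726803 0.018     ]
[0.52339265 0.36876119 0.018     ]
```

The die projects 4 px left of where calibration puts it, so the wrist camera reads about 2 mm off sideways. Relative to the pad edges (258 and 391) the die needs +2 mm along tool y. Correcting that while lowering.

>>> carry_out:
  commands:
    - [[0,0.2,0.2,0,0,0,2.5],[0,0.2,0.4,0,0,0,2.5],[0,0.2,0.6,0,0,0,2.5],[0,0.2,0.65,0,0,0,2.5],[0,0.2,0.65,0,0,0,2.5]]

```text
t: 34.48
position: [0.4935, 0.4256, 0.0342]
ee_rot: [-0.001, 0.98, -0.199, 0.001]
force: [-3.5, -2.6, 5.0]
width: 0.367
```

```bash
python3 - <<'E'
from h import *
shot('wrist','w24')
w=np.load('pics/w24.npz'); cv2.imwrite('pics/w24z.png',cv2.resize(w['p'][80:300,200:440,::-1],None,fx=2.5,fy=2.5,interpolation=cv2.INTER_CUBIC))
E
```

```text
34.475 [0.4935 0.4256 0.0342] [-9.000e-04  9.800e-01 -1.988e-01  1.100e-03] [-3.49 -2.63  4.99] 0.367
```

View pics/w24z.png

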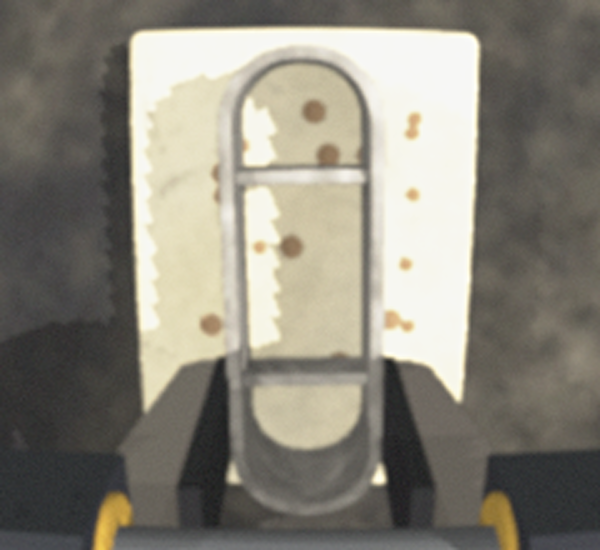

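Contact has been made (about 5 N), and the die (302) sits mid-pad (305) in the enlarged view. Releasing and lifting straight up.

>>> carry_out:
  commands:
    - [[0,0,0,0,0,0,4.6],[0,0,0,0,0,0,4.6],[0,0,0,0,0,0,4.6],[0,0,-1,0,0,0,4.6],[0,0,-4,0,0,0,4.6],[0,0,-9,0,0,0,4.6],[0,0,-15,0,0,0,4.6],[-2,0,-21,0,0,0,5],[-4,0,-26,0,0,0,5],[-4,0,-26,0,0,0,5],[-4,0,-26,0,0,0,5]]

```text
t: 35.9
position: [0.4558, 0.4407, 0.2939]
ee_rot: [-0.001, 0.98, -0.199, 0.001]
force: [0.1, -0.2, -0.4]
width: 0.547
```

```bash
python3 - <<'E'
from h import *
shot('wrist','w25')
w=np.load('pics/w25.npz'); A=(.42,.62,.3,.54)
o=ortho(w,.018,*A); h=cv2.cvtColor(o,cv2.COLOR_BGR2HSV)
cv2.imwrite('pics/o25.png',cv2.resize(o,None,fx=1.4,fy=1.4,interpolation=cv2.INTER_CUBIC))
for v in (140,170):
    k=((h[...,2]>v)&(h[...,1]<90)).astype(np.uint8)
    print('pad',rect(cv2.morphologyEx(k,cv2.MORPH_CLOSE,np.ones((9,9))),A[1],A[3],minA=3000))
o=ortho(w,.048,*A); cv2.imwrite('pics/o25d.png',cv2.resize(o,None,fx=1.4,fy=1.4,interpolation=cv2.INTER_CUBIC))
E
```

```text
35.9 [0.4558 0.4407 0.2939] [-8.000e-04  9.800e-01 -1.988e-01  1.100e-03] [ 0.14 -0.19 -0.41] 0.547
pad [(518.5, 417.7, 88.7, 123.3, 'long dir deg from +x', 156.9)]
pad [(518.6, 417.7, 87.4, 121.9, 'long dir deg from +x', 156.7)]
```

View pics/o25.png

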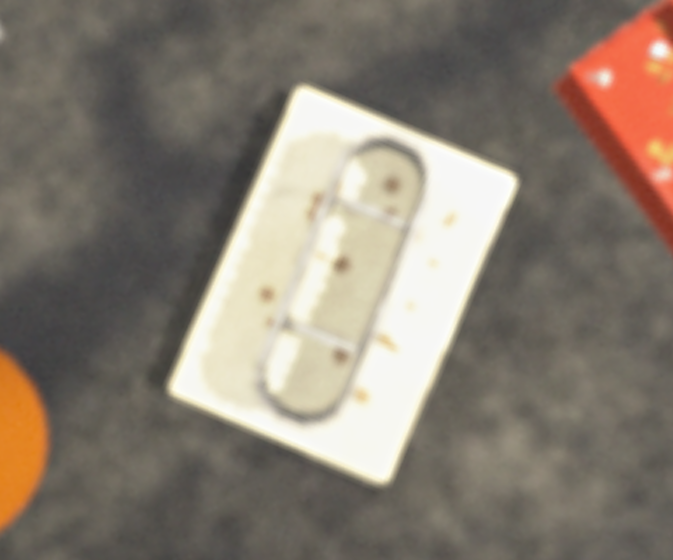

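View pics/o25d.png

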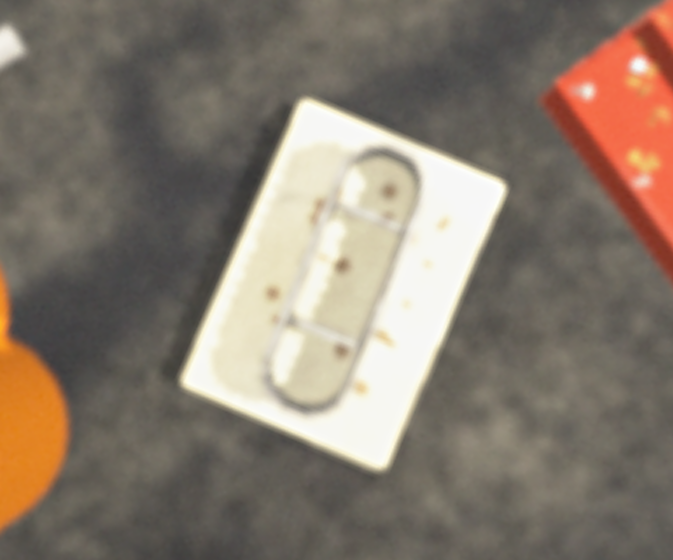

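View pics/w25.png

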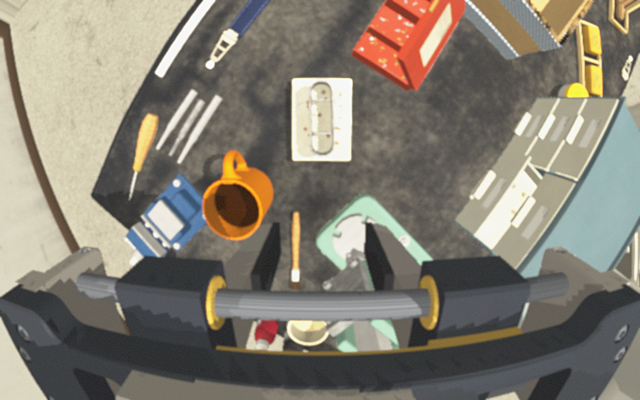

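The die stands flat on the pad, lengthwise and within about 2 mm of the middle (die 320,118; pad centre 321,120). Mug and tin are in place. One last check from the fixed side camera.

```bash
python3 - <<'E'
from h import *
shot('side','sd2')
a=cv2.imread('pics/side0.png'); b=cv2.imread('pics/sd2.png')
c=np.hstack([x[140:320,280:380] for x in (a,b)]); cv2.imwrite('pics/cmp.png',cv2.resize(c,(660,594),interpolation=cv2.INTER_CUBIC))
for v in ((.0,),):
  s=np.load('pics/side0.npz')['p']; t=np.load('pics/sd2.npz')['p']
  for n,(r0,r1,c0,c1) in {'tin':(208,232,290,316),'mug':(124,154,316,346)}.items(): print(n,np.abs(s[r0:r1,c0:c1].astype(int)-t[r0:r1,c0:c1]).mean())
E
```

```text
35.95 [0.4556 0.4404 0.2927] [-0.000e+00  9.800e-01 -1.989e-01  3.000e-04] [0.14 0.17 0.04] 0.546
tin 7.847756410256411
mug 8.617777777777778
```

View pics/cmp.png

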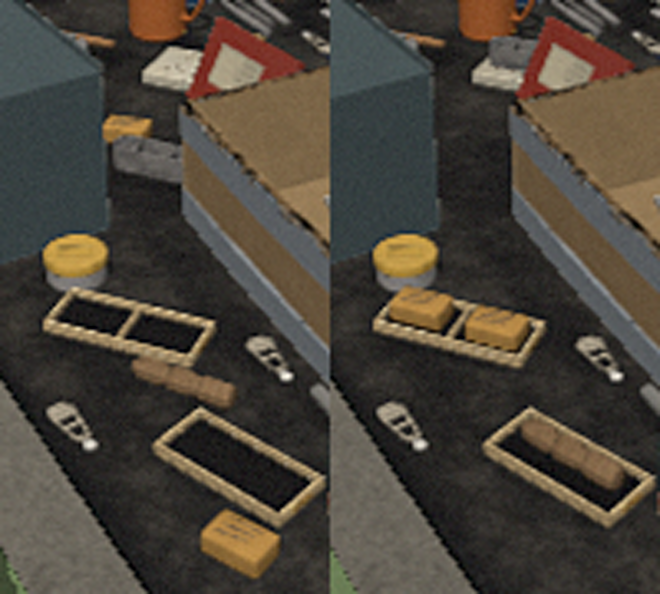

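Side by side, before and after: both wax blocks lie flat in their bays, the slicker lies in its tray, the die is on the pad, and the tin and mug haven't moved. Handing in.

```bash
python3 -c "
from bench import env
print(env.close_job())"
```

```text
the job is handed in; nothing more can be done
None
```

The job is handed in, finished at about 36 s of the 115 s. I placed the two wax blocks first, then the slicker, then the die.

**Last checks**
- **Wax blocks:** each lies flat in its own bay, in line with the tray and clear of the rib and walls.
- **Slicker:** it lies inside the long bay. It sits several millimetres to one side of the middle on purpose, so a finger had room beside it.
- **Die:** it stands flat on the pad and lengthwise along it, within about 2 mm of the middle.
- **Mug and round tin:** the side camera shows them unmoved before and after.
- **Robot:** the gripper is open and well above everything. The highest force I read was about 7 N, while gripping and setting down; forces were only read at the end of each move.

**One disagreement:** close up, the wrist camera read about 2 mm off sideways from the arm's own position. I corrected the die against the pad's edges as seen in the picture. The trays had enough slack that it did not matter there.

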